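# Slide the specimen tray onto the middle runners

### The arm

A 6-joint arm with a two-finger parallel gripper is mounted at the origin on a cart in front of the work surface, level with it; the furniture and walls round the work are solid. World frame = base frame: x ahead of the robot, y to its left, z up, the work surface at z = 0. Lengths are in m, angles in degrees, forces in N, time in s.
With the tool pointing down it reaches from about 0.25 to 0.8 m from the base axis. Payload 3.9 kg.
Tool frame: the origin (TCP) lies at the very end of the fingers, on their centre line; the grasp point (between the pads) lies 19 mm behind it; z points along the fingers, y is the direction in which the jaws open and shut (so a half turn about z gives the same grasp; the last joint's range is limited). The gripper opens to 85 mm and grips with 20 to 120 N. Pads are 22 mm wide; open, the fingers measure 114 mm over their backs; the gripper's body (76 mm by 85 mm) begins 54 mm behind the grasp point. The pads swing forward as they close: fully open they stand 13 mm farther back than shut.
Start: joints at [-75.974, 14.897, -7.913, 67.191, 0, 90], TCP at [0.127, -0.509, 0.231] pointing down, gripper open.
Joint ranges: [-159.42, 159.42], [-47.68, 98.78], [-73.54, 78.23], [-108.79, 121.32], [-90, 84.71], [-180, 180]. Speed limits (degrees/s): [147.25, 147.25, 180, 180, 180, 180].

### API

Orientations are given as [roll, pitch, yaw] about the fixed x, y, z axes, in that order (R = Rz(yaw) Ry(pitch) Rx(roll)).
In Python, from bench import ctrl gives the robot as it stands.
- The arm moves only by the tool move_arm, never from a script. Its argument "deltas" is a list of rows, each a list of 7 numbers: the shift along the tool's x, y, z in m, then the turn, a rotation vector about the tool's x, y, z in rad, then the finger opening in m, from 0 to 0.0854. In form: [[x, y, z, ax, ay, az, claw], ...]. A call has 1 to 10 rows; each row shifts and turns the commanded pose from where the row before left it, along the tool's axes as they then stand; what a row does not reach is not made up. A row lasts 1/10 s, in which the tool goes at most 50 mm and 8.59 degrees, less where a joint would pass 70% of its speed; a pose out of reach is approached as far as the arm can. A call is refused whole if a number of a shift passes 0.05 or a number of a turn 0.15, either way. A call with a gripper value outside its range is refused whole. The fingers move at their own pace and stop on an object; "force" is the grip in N (left out, the last holds). Time passes only in rows, so rows that do not move let the fingers close. It gives the time, the measured TCP pose, the force and the opening at its end, in the units of the state.
- ctrl.sense(): the state, without advancing time (a new reading comes with each control period).
- ctrl.snapshot(name): name is "scene" or "side" or "wrist"; returns the picture (400x640x3 uint8, red, green, blue); there is no depth.
- ctrl.get_calibration(name): a dict with "intrinsics" (3x3 intrinsics, pixels), "view" (4x4, takes a point from world to camera coordinates); the wrist camera has in their place "mount" (4x4, takes a point from camera to tool coordinates, whose origin is the TCP and whose axes are the flange's). Camera axes: x right, y up, looking along -z (the intrinsics and any distortion apply to the point x, -y, -z); pixel columns grow to the right and rows downward; lengths in m; the calibration is good to about 2 mm. A picture is of the moment at which its call begins: read the wrist's pose just before it. get_calibration takes no time and is no camera call.
- ctrl.close_job(): hands the job in, once; it reports no verdict.
The state is a dict: "time_s": time; "q": joint angles; "joint_vel": joint speeds; "joint_torque": joint torques, N m; "ee_pos": TCP position; "eef_rot": TCP orientation; "ft_force": force on the tool from outside, world axes, zero at the start; "wrist_torque": the same for the moment, N m; "width": opening from 0.0 (shut) to 1.0 (fully open).
Only numpy, scipy, OpenCV 4.12 (cv2) and the standard library are available. Lean on these libraries where they do the work, as an engineer would, in place of code of your own. Each camera call takes 0.05 s, during which the arm holds its last target.

### The job

The staining jar stands in the way in front of the tray rack: first set it down upright on the table, to the left or right, clear of the strip that runs straight out in front of the rack. Then slide the slide tray, handle outwards, onto the middle one of the rack's three pairs of runners until it is fully home against the back, and let go of it. Leave the petri dish and the timer alone.

Things in the scene. Friction and masses are not known exactly. Their poses are not given: they have to be found in the camera images.
- rack: Foot of the fixed tray rack: grey plate 116 x 176 x 10 mm, two steel posts 184 mm high near its back corners, 76 mm left and right of the middle line. Origin on the table under the middle of the rack; x points from the open mouth into the rack, y left, z up. The strip in front of the rack (toward -x) is as wide as the rack, knobs aside: 90 mm each side of the middle line.
- mouth (a point): Middle of the rack's mouth, at the height of the tops of the middle runners; axes as rack. The aluminium carriage, clamped firmly on the posts at a height that varies by 30 mm, has two side panels with 116 mm between them, from 48 mm below to 50 mm above this point, a back plate that stops the tray, and three pairs of ledges (runners), 12 mm wide, 4 thick, 34 apart in height.
- mid_home (a point): Where the tray's origin lies when the tray is fully home on the middle runners: midway between them, level with their top faces, 53 mm inside the mouth, 68 to 98 mm over the table. Axes as rack. The tray's back edge is then 1 mm short of the back plate. Lower and upper runners lie 34 mm below and above. 30 mm free height over each pair of runners below the next.
- tray: Loose flat steel tray, about 0.2 kg, with three glass slides fixed on it: plate 100 (x) x 110 (y) x 4 mm, lips up to z = 9 mm at both sides and front. Origin: centre of the underside, z up. At its front (-x) a black upright fin handle, 14 mm wide (y), z = 2 to 30 mm, from x = -49 to -109 mm at y = 0. Enters the rack +x first, its x along the rack's x, with 3 mm play each side.
- jar: Loose rectangular glass staining jar, fixed lid, violet contents, 50 (x) x 58 (y) x 104 mm high, about 0.24 kg; body 46 x 54 mm up to z = 83 mm, lid 48 x 56 mm above, foot 50 x 58 mm, 6 mm high. Origin: centre of the underside, z up. Stands on the table before the rack's mouth, its 50 mm side roughly across the strip.
- dish: Clear covered petri dish, 59 mm across and 14 mm high, a bystander on the table; origin at the centre of its underside.
- timer: White digital timer, 62 x 62 x 20 mm, a bystander on the table; origin at the centre of its underside.

How it is judged:
By the outcome, as a careful person would: the job done as asked, in the order asked, and still so for the second after the job is handed in, with the robot touching nothing.
It also fails if it takes over 59 s, if anything falls off the work surface, if the arm or the gripper's body presses on something with over 40 N, if the wrist force passes 120 N, or if a joint passes its speed limit or range.

## Working session

There is one attempt and no reset: what is moved stays moved. The work goes in short steps, Python scripts to look and compute and a tool call to move; the robot and the scene stay as the last step left them, time stands still between calls to the robot, and variables do not carry over. Pictures are saved under pics/ and viewed, and the job is handed in when it is done.

Besides the shell and the picture viewer there is one more tool, called after ">>>" as name([rows], argument=value, ...), one row to a line, values as JSON. move_arm: Moves the arm, as the interface text tells. Its arguments: {"type":"object","properties":{"deltas":{"type":"array"},"force":{"type":"number"}},"required":["deltas"]}

```bash
ls; mkdir -p pics
python3 - <<'E'
from bench import ctrl
import cv2,numpy as np
np.set_printoptions(precision=4,suppress=True)
print(ctrl.sense())
for n in ["scene","side","wrist"]:
    cv2.imwrite(f"pics/{n}0.png",ctrl.snapshot(n)[:,:,::-1]); print(n,ctrl.get_calibration(n))
E
```

```text
pics
{'time_s': 0.0, 'q': array([-75.9734,  14.9368,  -7.9877,  67.1906,   0.0025,  90.0005]), 'joint_vel': array([-0.0022,  0.0069, -0.0022,  0.0492, -0.0155, -0.05  ]), 'joint_torque': array([  0.0001, -40.5675,  25.3925,   0.0186,  -0.0001,  -0.    ]), 'ee_pos': array([ 0.1271, -0.5087,  0.2304]), 'eef_rot': array([-179.8849,   -0.0025,   14.0261]), 'ft_force': array([-0.4241, -0.0816, -0.0307]), 'wrist_torque': array([0.0373, 0.0054, 0.0113]), 'width': 1.0011976421351318}
scene {'intrinsics': array([[424.8929,   0.    , 317.0696],
       [  0.    , 424.8929, 198.8024],
       [  0.    ,   0.    ,   1.    ]]), 'view': array([[-0.8595, -0.511 ,  0.0114,  0.4703],
       [ 0.3733, -0.6123,  0.697 , -0.1994],
       [-0.3492,  0.6033,  0.717 , -0.8158],
       [ 0.    ,  0.    ,  0.    ,  1.    ]])}
side {'intrinsics': array([[506.4323,   0.    , 321.0768],
       [  0.    , 506.4323, 201.2793],
       [  0.    ,   0.    ,   1.    ]]), 'view': array([[-0.7559, -0.6547,  0.0045,  0.434 ],
       [ 0.4859, -0.5564,  0.674 , -0.2304],
       [-0.4388,  0.5116,  0.7387, -0.7861],
       [ 0.    ,  0.    ,  0.    ,  1.    ]])}
wrist {'intrinsics': array([[337.1068,   0.    , 320.7393],
       [  0.    , 337.1068, 195.8373],
       [  0.    ,   0.    ,   1.    ]]), 'mount': array([[-0.0002,  0.9486,  0.3165,  0.0812],
       [ 1.    ,  0.0004, -0.0005, -0.0001],
       [-0.0006,  0.3165, -0.9486, -0.1436],
       [ 0.    ,  0.    ,  0.    ,  1.    ]])}
```

View pics/scene0.png

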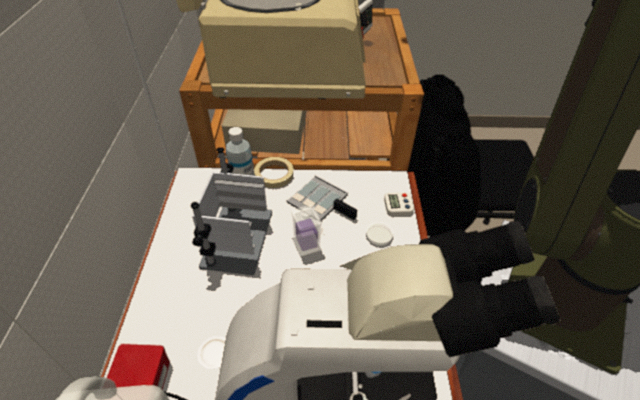

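View pics/side0.png

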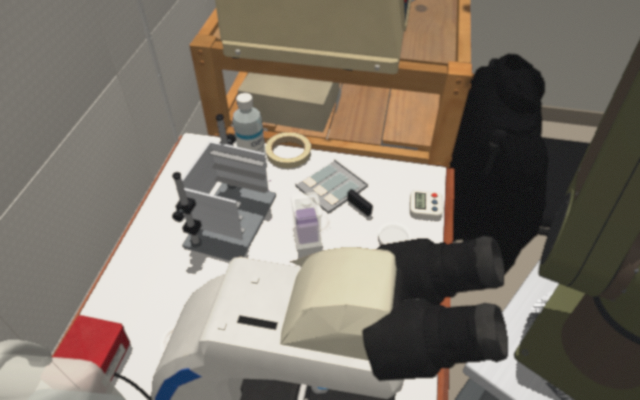

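View pics/wrist0.png

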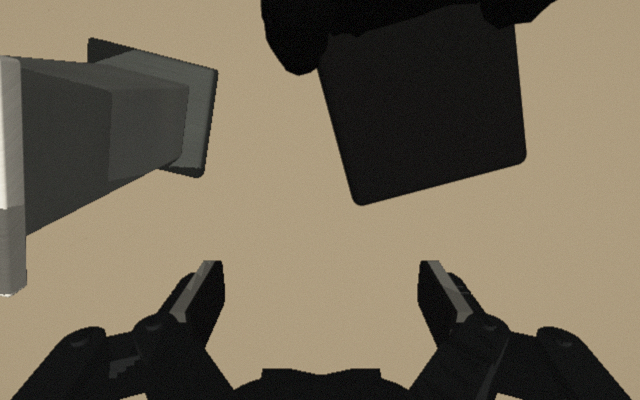

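```bash
cat > h.py <<'E'
import numpy as np,cv2
from scipy.spatial.transform import Rotation as R
np.set_printoptions(precision=4,suppress=True)
from bench import ctrl
def cam(n,s=None):
    c=ctrl.get_calibration(n);K=c["intrinsics"]
    if n=="wrist":
        T=np.eye(4);T[:3,:3]=R.from_euler('xyz',s["eef_rot"],degrees=True).as_matrix();T[:3,3]=s["ee_pos"]
        V=np.linalg.inv(T@c["mount"])
    else: V=c["view"]
    return K,V
def ray(C,u,v):
    K,V=C;W=np.linalg.inv(V)
    d=np.array([(u-K[0,2])/K[0,0],-(v-K[1,2])/K[1,1],-1])
    return W[:3,3],W[:3,:3]@d
def onz(C,u,v,z):
    o,d=ray(C,u,v);return o+d*(z-o[2])/d[2]
def proj(C,p):
    K,V=C;p=np.atleast_2d(p);c=p@V[:3,:3].T+V[:3,3]
    return np.c_[K[0,2]+K[0,0]*c[:,0]/-c[:,2],K[1,2]-K[1,1]*c[:,1]/-c[:,2]]
def tri(a,b):
    (o1,d1),(o2,d2)=a,b
    A=np.c_[d1,-d2];t=np.linalg.lstsq(A,o2-o1,rcond=None)[0]
    p,q=o1+t[0]*d1,o2+t[1]*d2
    return (p+q)/2,np.linalg.norm(p-q)
E
python3 - <<'E'
from h import *
for n in ["scene","side"]:
    C=cam(n);print(n,ray(C,0,0)[0])
    im=cv2.imread(f"pics/{n}0.png")
    c=im[130:290,130:450] if n=="scene" else im[110:270,150:470]
    cv2.imwrite(f"pics/{n}0c.png",cv2.resize(c,None,fx=2.5,fy=2.5,interpolation=cv2.INTER_CUBIC))
C=cam("scene")
for nm,u,v in [("foot front corner",203,267),("foot",258,270),("table tl",178,170),("table tr",412,170),("dish",379,236),("timer",400,205),("microscope",300,330)]:
    print(nm,onz(C,u,v,0))
E
```

```text
scene [0.1938 0.6104 0.7185]
side [0.0951 0.5581 0.7341]
foot front corner [0.6429 0.2927 0.    ]
foot [0.5431 0.2409 0.    ]
table tl [0.8934 0.1009 0.    ]
table tr [ 0.3903 -0.2069  0.    ]
dish [0.3708 0.0328 0.    ]
timer [ 0.3682 -0.0775  0.    ]
microscope [0.4006 0.3071 0.    ]
```

View pics/scene0c.png

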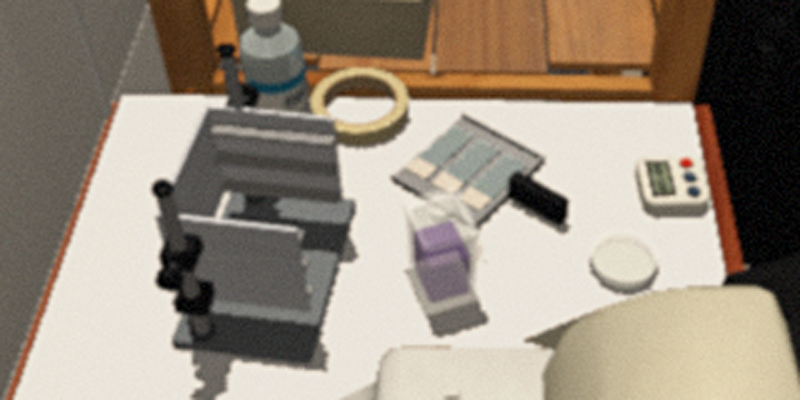

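View pics/side0c.png

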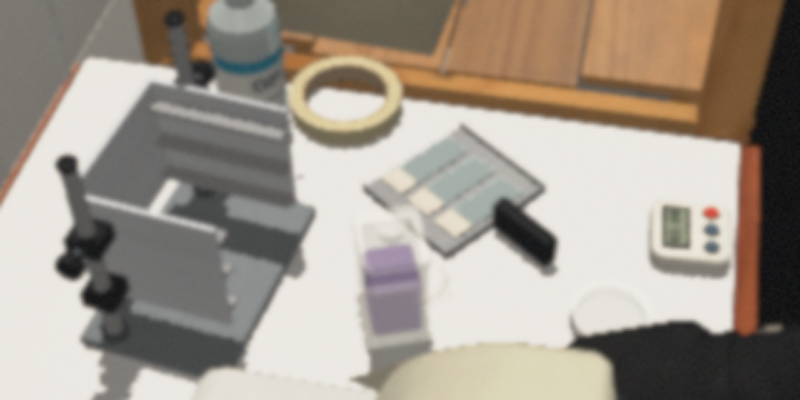

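Run:
```python
from h import *
a=cv2.imread("pics/scene0.png")[60:260,170:440];b=cv2.imread("pics/side0.png")[40:240,180:480]
cv2.imwrite("pics/a.png",cv2.resize(a,None,fx=2.9,fy=2.9,interpolation=cv2.INTER_CUBIC))
cv2.imwrite("pics/b.png",cv2.resize(b,None,fx=2.6,fy=2.6,interpolation=cv2.INTER_CUBIC))
S,T=cam("scene"),cam("side")
for nm,p,q in [("shelf bar right top",(423,87),(471,67)),("shelf leg right bottom",(414,170),(450,162)),("scope right eyepiece end",(552,300),(503,330)),("scope head top left",(285,270),(237,262)),("eyepiece far",(527,245),(497,262)),("cream head top R",(446,262),(393,262)),("book top", (363,90),(405,70)),("bottle cap",(236,132),(243,98)),("red",(115,345),(78,318))]:
    print(nm,*tri(ray(S,*p),ray(T,*q)))
for nm,u,v in [("edge near r",427,238),("edge right",412,170),("edge left",178,170),("edge l near",110,345)]: print(nm,onz(S,u,v,0))
```

```text
shelf bar right top [ 0.4144 -0.2337  0.2158] 0.0006110479576789118
shelf leg right bottom [ 0.3718 -0.1457  0.0606] 0.007552585371883409
scope right eyepiece end [0.1115 0.3243 0.3812] 0.0024914918855027182
scope head top left [0.3763 0.3705 0.2812] 0.004454897967298857
eyepiece far [0.1448 0.2713 0.3826] 0.0036274824302824906
cream head top R [0.2088 0.3339 0.3859] 0.008256849445371939
book top [ 0.5686 -0.2626  0.1363] 0.01303576572081926
bottle cap [0.7149 0.0617 0.1635] 0.0008250556701243575
red [ 0.6656  0.4995 -0.0052] 0.004019554850898331
edge near r [ 0.2791 -0.0164  0.    ]
edge right [ 0.3903 -0.2069  0.    ]
edge left [0.8934 0.1009 0.    ]
edge l near [0.6713 0.5032 0.    ]
```

View pics/a.png

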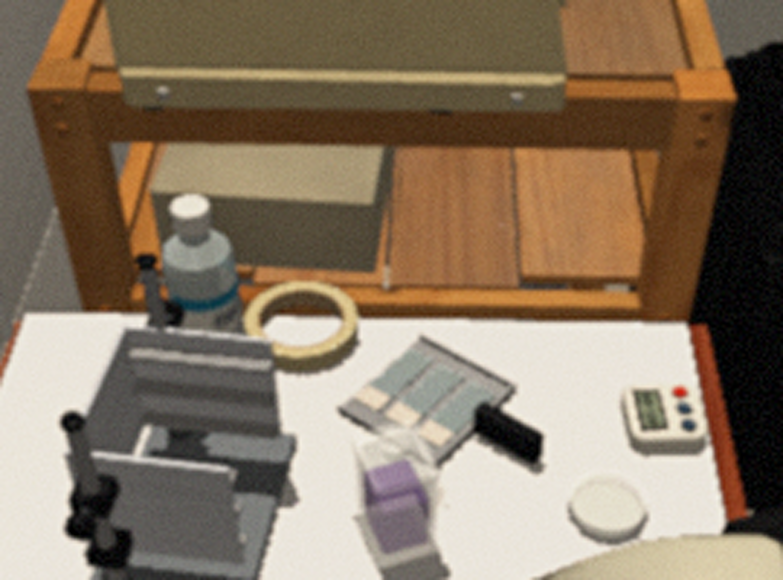

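View pics/b.png

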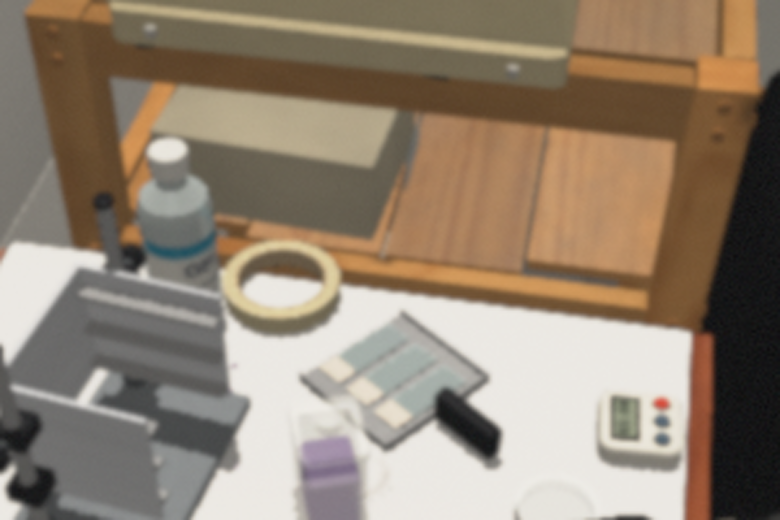

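Run:
```python
from h import *
S,T=cam("scene"),cam("side")
for nm,p,q in [("black top",(440,78),(512,55)),("black right knob",(468,105),(541,85)),("chair seat r",(528,147),(562,135)),("olive col bottom left edge",(545,160),(550,250)),("olive",(598,0),(640,20))]:
    print(nm,*tri(ray(S,*p),ray(T,*q)))
for n in["scene","side"]:
    im=cv2.imread(f"pics/{n}0.png");im=im[:,400:] 
    cv2.imwrite(f"pics/{n}r.png",cv2.resize(np.clip(im.astype(float)*2.5+10,0,255).astype('uint8'),None,fx=1.5,fy=1.5))
cv2.imwrite("pics/r.png",np.hstack([cv2.imread("pics/scener.png"),cv2.imread("pics/sider.png")]))
```

```text
black top [ 0.4635 -0.5946  0.0505] 0.006226577456883365
black right knob [ 0.3455 -0.4863  0.064 ] 0.02073841853793178
chair seat r [0.1765 0.0391 0.3463] 0.020233699670156726
olive col bottom left edge [0.1394 0.3067 0.4893] 0.06428996086164357
olive [0.1637 0.0777 0.5376] 0.0349864656640965
```

View pics/r.png

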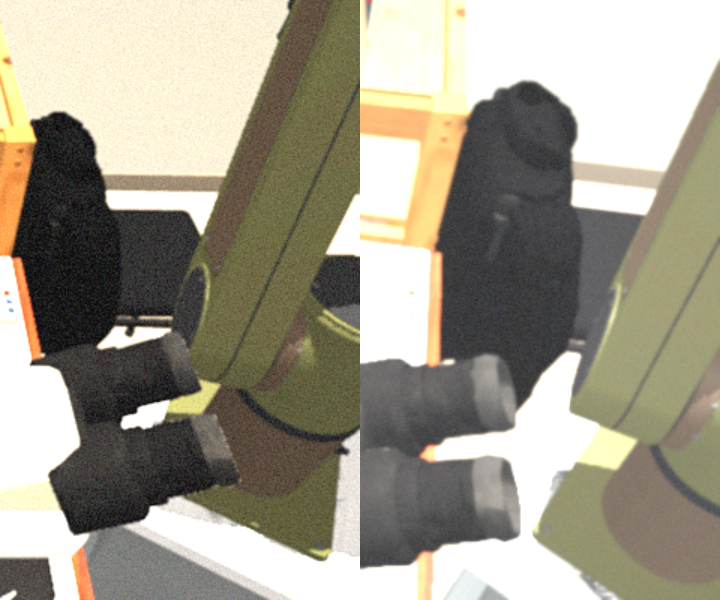

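>>> move_arm([
  [0,-0.035,-0.03,0,0,0,0.0854],
  [0,-0.04,-0.03,0,0,0,0.0854],
  [0,-0.04,-0.03,0,0,0,0.0854],
  [0,-0.04,-0.03,0,0,0,0.0854],
  [0,-0.04,-0.03,0,0,0,0.0854],
])

```text
time_s: 0.65
ee_pos: [0.0795, -0.3183, 0.3821]
eef_rot: [-180.0, 0.0, 14.0]
ft_force: [0.0, -0.3, -0.1]
width: 1.0
```

>>> move_arm([
  [0.046,-0.003,0,0,0,-0.14,0.0854],
  [0.046,-0.003,0,0,0,-0.14,0.0854],
  [0.046,-0.003,0,0,0,-0.14,0.0854],
  [0.046,-0.003,0,0,0,-0.14,0.0854],
  [0.046,-0.003,0,0,0,-0.14,0.0854],
  [0.046,-0.003,0,0,0,-0.14,0.0854],
  [0.046,-0.003,0,0,0,-0.14,0.0854],
  [0.046,-0.003,0,0,0,-0.14,0.0854],
])

```text
time_s: 1.45
ee_pos: [0.3248, -0.0673, 0.381]
eef_rot: [180.0, -0.0, 78.5]
ft_force: [1.9, -0.7, -0.2]
width: 0.998
```

```bash
cat > w.py <<'E'
from h import *
import sys,json
def shot(tag,n="wrist"):
    s=ctrl.sense();im=ctrl.snapshot(n)[:,:,::-1].copy()
    cv2.imwrite(f"pics/{tag}.png",im);json.dump({k:list(map(float,np.ravel(v))) for k,v in s.items()},open(f"pics/{tag}.json","w"))
    return s,im
def load(tag):
    s=json.load(open(f"pics/{tag}.json"));s={k:np.array(v) for k,v in s.items()}
    return cam("wrist",s),cv2.imread(f"pics/{tag}.png")
if __name__=="__main__":
    s,im=shot(sys.argv[1]);print(s["ee_pos"],s["eef_rot"],s["time_s"],s["q"],s["ft_force"],s["width"])
E
python3 w.py w1
```

```text
[ 0.3248 -0.0673  0.381 ] [179.9914  -0.0001  78.5254] 1.45 [-11.7033  -5.7652  -8.8441  86.9126   0.0001  89.7713] [ 1.873  -0.7035 -0.2063] 0.9979484259354362
```

View pics/w1.png

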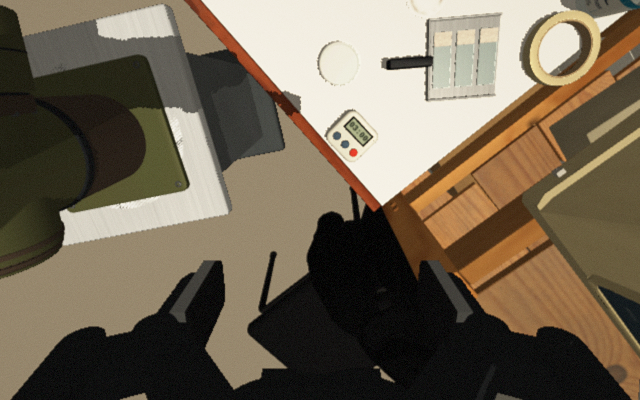

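>>> move_arm([
  [0.04,0.03,0,0,0,0,0.0854],
  [0.04,0.03,0,0,0,0,0.0854],
  [0.04,0.03,0,0,0,0,0.0854],
  [0.04,0.03,0,0,0,0,0.0854],
  [0,0,0,0,0,0,0.0854],
])

```text
time_s: 2.0
ee_pos: [0.478, 0.0663, 0.3788]
eef_rot: [-179.9, -0.0, 78.4]
ft_force: [-0.4, -0.7, -0.6]
width: 0.997
```

```bash
python3 w.py w2
```

```text
[0.478  0.0663 0.3788] [-179.9055   -0.0394   78.433 ] 2.0 [  7.8529   9.6316   6.9751  87.4195   0.0686 109.4199] [-0.3786 -0.7297 -0.6204] 0.9972980636560053
```

View pics/w2.png

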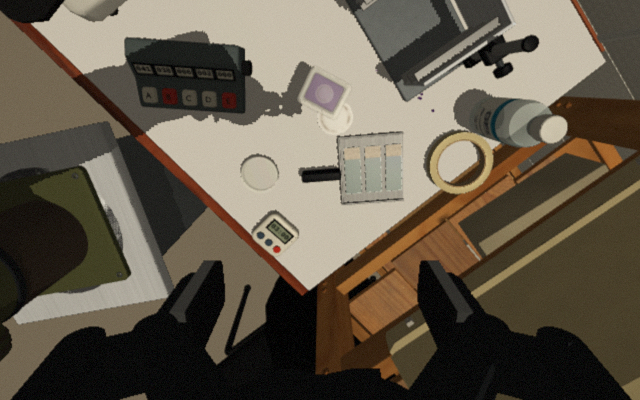

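>>> move_arm([
  [0.045,0,0,0,0,0,0.0854],
  [0.045,0,0,0,0,0,0.0854],
  [0.03,0,0,0,0,0,0.0854],
  [0,0,0,0,0,0,0.0854],
  [0,0,0,0,0,0,0.0854],
])

```text
time_s: 2.55
ee_pos: [0.4979, 0.1796, 0.3813]
eef_rot: [-180.0, 0.1, 78.2]
ft_force: [-0.7, -0.4, -0.3]
width: 1.0
```

```bash
python3 w.py w3
```

```text
[0.4979 0.1796 0.3813] [-179.9685    0.0673   78.1961] 2.55 [ 19.8573  14.6195  13.8762  89.3188  -0.0407 121.6612] [-0.7293 -0.4279 -0.2636] 0.999764011586769
```

View pics/w3.png

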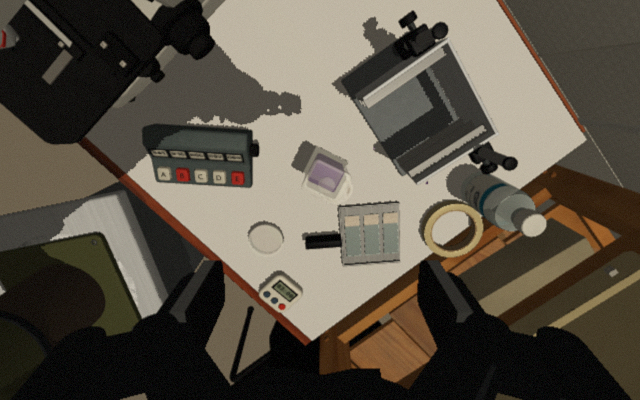

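Run:
```python
from h import *
im=cv2.imread("pics/w3.png")
a=im[5:205,330:530];cv2.imwrite("pics/w3a.png",cv2.resize(a,None,fx=3,fy=3,interpolation=cv2.INTER_CUBIC))
a=im[125:275,290:410];cv2.imwrite("pics/w3b.png",cv2.resize(a,None,fx=4,fy=4,interpolation=cv2.INTER_CUBIC))
```

```text
(no output)
```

View pics/w3a.png

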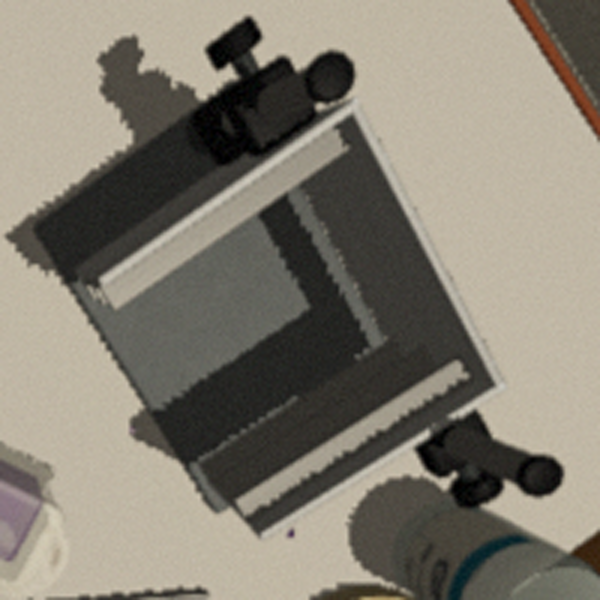

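View pics/w3b.png

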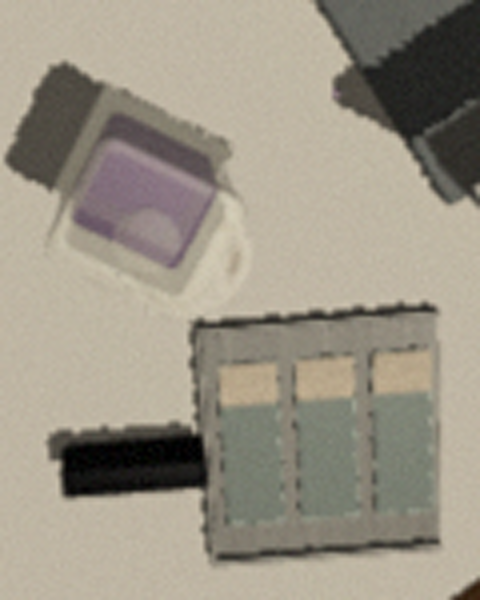

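Run:
```python
from h import *
im=cv2.imread("pics/w2.png")
a=im[0:120,330:530];cv2.imwrite("pics/w2a.png",cv2.resize(a,None,fx=4,fy=4,interpolation=cv2.INTER_CUBIC))
im=cv2.imread("pics/scene0.png")
a=im[150:280,180:290];cv2.imwrite("pics/s0a.png",cv2.resize(a,None,fx=4.5,fy=4.5,interpolation=cv2.INTER_CUBIC))
im=cv2.imread("pics/side0.png")
a=im[130:270,160:290];cv2.imwrite("pics/t0a.png",cv2.resize(a,None,fx=4,fy=4,interpolation=cv2.INTER_CUBIC))
```

```text
(no output)
```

View pics/w2a.png

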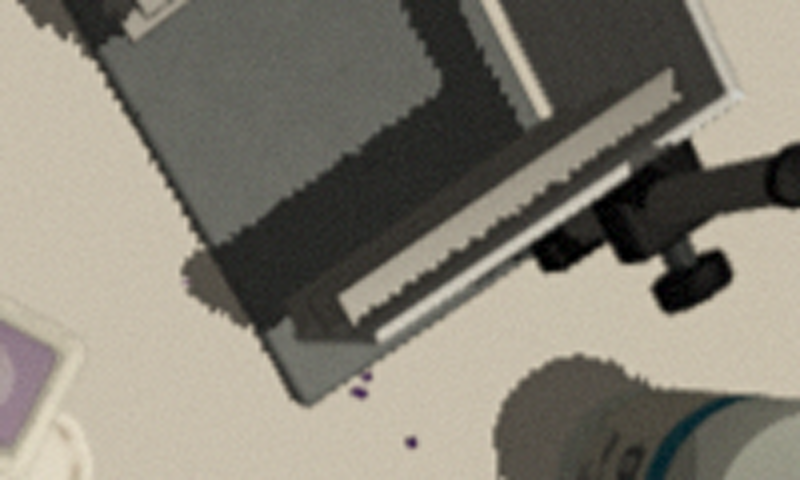

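View pics/s0a.png

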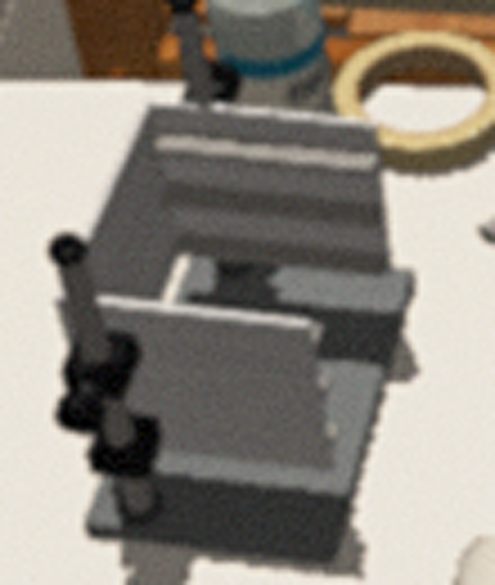

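View pics/t0a.png

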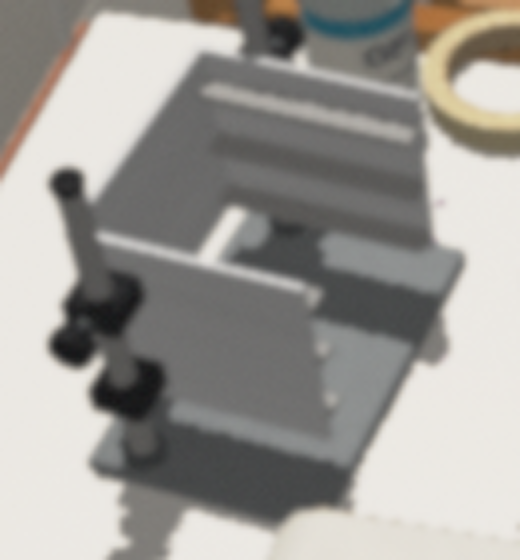

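```bash
cat > fit.py <<'E'
from w import *
from scipy.optimize import least_squares
S,T=cam("scene"),cam("side");W3,_=load("w3");W2,_=load("w2")
obs=[(W3,"LF",363.3,100),(W3,"RF",417.3,182.7),(W3,"RB",496.7,133.3),(W3,"LB",448.3,39.3),(W3,"fl",341.7,82.3),(W3,"fr",402.7,175),
(W2,"RF",425,84.5),(W2,"RB",514.5,23.75),(W2,"fr",407,100),
(S,"LF",251.1,222.2),(S,"LB",202.2,216.7),(S,"RF",264,178.4),(S,"RB",213.8,173.8),(S,"fr",271.6,210.4),(S,"fl",257.3,258.9),
(T,"LF",239.5,202.5),(T,"LB",185.75,189.25),(T,"RF",265,153.75),(T,"RB",210.75,143.75),(T,"fr",275.75,194.5),(T,"fl",247.5,246.25)]
def pt(k,p):
    x,y,a,xm,zt,d=p
    q={"LF":(xm,.0595,zt),"RF":(xm,-.0595,zt),"LB":(xm+d,.0595,zt),"RB":(xm+d,-.0595,zt),"fl":(-.058,.088,.01),"fr":(-.058,-.088,.01)}[k]
    c,s=np.cos(a),np.sin(a);return np.array([x+c*q[0]-s*q[1],y+s*q[0]+c*q[1],q[2]])
def res(p): return np.concatenate([proj(C,pt(k,p))[0]-[u,v] for C,k,u,v in obs])
p0=[.65,.2,np.radians(30),-.053,.13,.106]
r=least_squares(res,p0,loss="soft_l1")
if __name__=="__main__":
    p=r.x;print("rack",p[:2],"yaw",np.degrees(p[2]),"xm,zt,d",p[3:],"zmid",p[4]-.05)
    for o,e in zip(obs,res(p).reshape(-1,2)): print(o[1],e)
E
python3 fit.py
```

```text
rack [0.6299 0.1968] yaw 23.800971433180635 xm,zt,d [-0.0529  0.1279  0.1067] zmid 0.07786947026028591
LF [0.0945 1.4056]
RF [-0.5503  0.5439]
RB [-0.8327 -1.1185]
LB [-2.0164  2.2569]
fl [-1.7763  0.4076]
fr [0.3689 3.0909]
RF [-1.1377  0.9124]
RB [-2.3371 -0.0424]
fr [0.3969 3.791 ]
LF [-2.0964 -0.0232]
LB [-9.5706 -0.1933]
RF [-1.4142 -0.1278]
RB [-2.3757 -0.2521]
fr [ 0.0054 -2.4945]
fl [-2.9486 13.2697]
LF [-3.4296 -0.4362]
LB [-9.0735 -1.3655]
RF [-1.8542  0.785 ]
RB [-2.6359 -1.1272]
fr [-0.0873 -4.4527]
fl [-7.2202 13.2736]
```

```bash
sed -i 's/(S,"LB",202.2,216.7),//;s/(T,"LB",185.75,189.25),//;s/,(T,"fl",247.5,246.25)//;s/(S,"fl",257.3,258.9)/(S,"fl",256,271)/' fit.py; python3 fit.py
```

```text
rack [0.6306 0.1975] yaw 23.291281423537264 xm,zt,d [-0.0538  0.1288  0.1077] zmid 0.07881690477688709
LF [0.1418 0.6211]
RF [-1.1045  0.5341]
RB [-0.0596 -1.0912]
LB [-0.4325  1.4289]
fl [-1.1656 -0.7798]
fr [0.1366 2.6504]
RF [-1.7301  0.637 ]
RB [-1.4376 -0.2972]
fr [0.1504 3.2805]
LF [-2.4896 -0.0644]
RF [-1.2382 -0.1769]
RB [-2.6185 -0.665 ]
fr [-0.0991 -2.2318]
fl [-2.5526  1.4263]
LF [-3.9531 -0.5467]
RF [-1.7402  0.7472]
RB [-2.8809 -1.6255]
fr [-0.2722 -4.1693]
```

Run:
```python
from h import *
o=[]
for n,(x,y) in (("w2",(285,50)),("w3",(285,130))):
    im=cv2.imread(f"pics/{n}.png")[y:y+85,x:x+80]
    o.append(cv2.resize(im,None,fx=5,fy=5,interpolation=cv2.INTER_CUBIC))
m=np.hstack(o).astype(float);m=np.clip((m-60)*1.7,0,255)
cv2.imwrite("pics/jar.png",m)
```

```text
[ WARN:0@0.419] global loadsave.cpp:1063 imwrite_ Unsupported depth image for selected encoder is fallbacked to CV_8U.
```

View pics/jar.png

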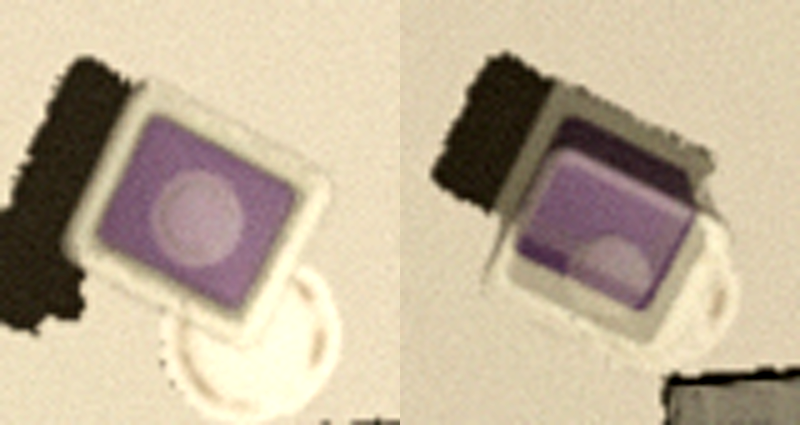

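Run:
```python
from w import *
W2,_=load("w2");W3,_=load("w3")
P=np.array([onz(W2,285+u/5,50+v/5,.104) for u,v in [(145,85),(325,180),(250,335),(70,245)]]);print(P,P.mean(0))
for i in range(4):
    d=P[(i+1)%4]-P[i];print(np.hypot(*d[:2]),np.degrees(np.arctan2(d[1],d[0])))
print("tip w3 lid bottom corner", onz(W3,285+255/5,130+345/5,.104))
# tray corners w3 plate top lips z .009 / handle
for nm,u,v,z in [("tl",195,322,.009),("tr",435,310,.009),("br",440,548,.009),("bl",212,560,.009),("h end top",63,470,.030),("h mid",130,465,.03),("h",190,462,.03)]:
    print(nm,onz(W3,290+u/4,125+v/4,z))
for nm,u,v,z in [("dish",265,238,.007),("timer",282,290,.02),("counter",205,160,.03),("tape",455,232,.01),("bottlecap",530,222,.17)]: print(nm,onz(W3,u,v,z))
```

```text
[[0.4896 0.1654 0.104 ]
 [0.5269 0.1364 0.104 ]
 [0.5029 0.1048 0.104 ]
 [0.4647 0.1341 0.104 ]] [0.496  0.1352 0.104 ]
0.04725079868727987 -37.91679597565378
0.039697901989116526 -127.2829086834383
0.04809538259062877 142.5219630087903
0.040065809984750296 51.505474406973086
tip w3 lid bottom corner [0.5042 0.1129 0.104 ]
tl [0.5041 0.068  0.009 ]
tr [0.6004 0.0532 0.009 ]
br [ 0.588  -0.0557  0.009 ]
bl [ 0.4906 -0.0414  0.009 ]
h end top [0.44   0.0239 0.03  ]
h mid [0.4671 0.0205 0.03  ]
h [0.4911 0.0169 0.03  ]
dish [0.3709 0.0352 0.007 ]
timer [ 0.378  -0.0618  0.02  ]
counter [0.3223 0.1878 0.03  ]
tape [ 0.6852 -0.0176  0.01  ]
bottlecap [0.7168 0.0635 0.17  ]
```

Run:
```python
from w import *
W3,_=load("w3");S=cam("scene");T=cam("side")
def rk(a,l,z=0): 
    c,s=np.cos(np.radians(23.3)),np.sin(np.radians(23.3));return np.array([.6306+c*a-s*l,.1975+s*a+c*l,z])
for a,l in [(-.13,.15),(-.08,.15),(-.05,.16),(-.03,.16)]:
    print(a,l,rk(a,l),proj(W3,rk(a,l)),proj(W3,rk(a,l,.1)),proj(S,rk(a,l,0.1)))
for u,v,z in [(215,45,.1),(215,45,.2),(215,45,.3),(190,10,.3),(260,150,.03),(165,75,.2)]: print(u,v,z,onz(W3,u,v,z))
```

```text
-0.13 0.15 [0.4519 0.2838 0.    ] [[275.7691  74.8398]] [[264.9997  72.9298]] [[281.0199 277.1844]]
-0.08 0.15 [0.4978 0.3036 0.    ] [[303.3487  53.6029]] [[299.0289  46.4865]] [[252.5513 273.8365]]
-0.05 0.16 [0.5214 0.3247 0.    ] [[316.3352  34.1411]] [[315.1469  22.0435]] [[234.0976 276.6689]]
-0.03 0.16 [0.5398 0.3326 0.    ] [[327.9563  25.1191]] [[329.6687  10.6433]] [[222.7716 275.3258]]
215 45 0.1 [0.4031 0.3251 0.1   ]
215 45 0.2 [0.4293 0.3096 0.2   ]
215 45 0.3 [0.4556 0.2941 0.3   ]
190 10 0.3 [0.4468 0.3154 0.3   ]
260 150 0.03 [0.4068 0.1856 0.03  ]
165 75 0.2 [0.3773 0.2949 0.2   ]
```

>>> move_arm([
  [-0.022,0.0035,0,0,0,0,0.0854],
  [-0.022,0.0035,0,0,0,0,0.0854],
  [0,0,0.03,0,0,0.1155,0.0854],
  [0,0,0.03,0,0,0.1155,0.0854],
  [0,0,0.03,0,0,0.1155,0.0854],
  [0,0,0.03,0,0,0.1155,0.0854],
  [0,0,0,0,0,0,0.0854],
])

```text
time_s: 3.3
ee_pos: [0.4929, 0.1333, 0.2579]
eef_rot: [-179.7, 0.4, 51.6]
ft_force: [-0.4, -0.8, 0.3]
width: 0.997
```

```bash
python3 w.py w4
```

```text
[0.4929 0.1333 0.2579] [-179.7333    0.3977   51.596 ] 3.3 [ 15.1497  13.2703  -6.1382  71.0699  -0.0217 143.5548] [-0.433  -0.8073  0.3255] 0.9967087844302943
```

View pics/w4.png

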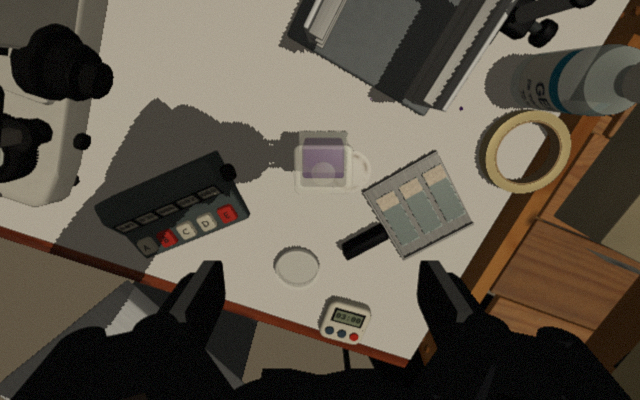

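Run:
```python
from w import *
W,im=load("w4")
cv2.imwrite("pics/w4j.png",cv2.resize(im[120:205,280:380],None,fx=7,fy=7,interpolation=cv2.INTER_CUBIC))
# knob of scope: triangulate w3/w4? 
W3,_=load("w3")
print(tri(ray(W3,212,45),ray(W,112,78)))
print(tri(ray(W3,258,150),ray(W,236,172)))
```

```text
(array([0.3819, 0.333 , 0.0416]), np.float64(0.005533218823278433))
(array([0.3974, 0.1811, 0.0033]), np.float64(0.0023347865122470782))
```

View pics/w4j.png

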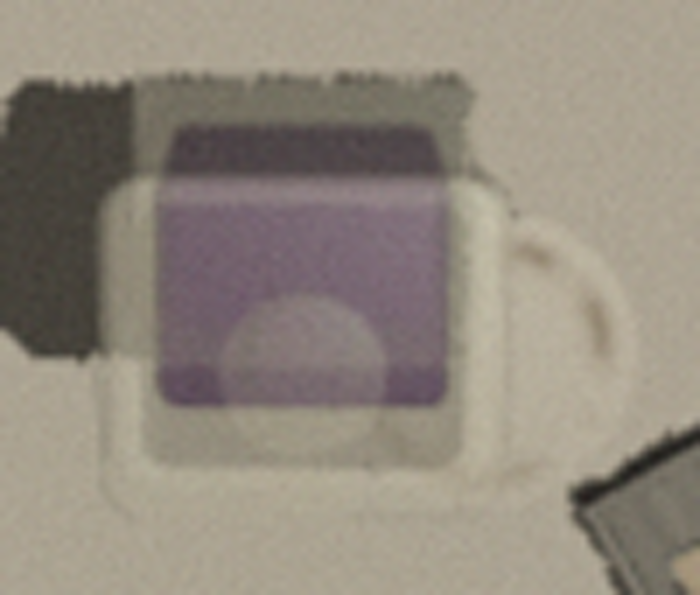

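Run:
```python
from w import *
W,im=load("w4")
P=[onz(W,280+u/7,120+v/7,.104) for u,v in [(100,178),(505,178),(505,512),(100,512)]]
P=np.array(P);print(P,P.mean(0),np.linalg.norm(P[1]-P[0]),np.linalg.norm(P[2]-P[1]))
d=P[1]-P[0];print(np.degrees(np.arctan2(d[1],d[0])))
s=json.load(open("pics/w4.json"));Rm=R.from_euler('xyz',s["eef_rot"],degrees=True).as_matrix()
print(Rm.T@(P.mean(0)-np.array(s["ee_pos"])))
```

```text
[[0.4912 0.1703 0.104 ]
 [0.5314 0.1385 0.104 ]
 [0.5048 0.1028 0.104 ]
 [0.4627 0.1361 0.104 ]] [0.4975 0.1369 0.104 ] 0.051230662367752935 0.044526629143087124
-38.3672054283083
[0.0068 0.0021 0.1538]
```

>>> move_arm([
  [0.004,0.002,0.03,0,0,0,0.0854],
  [0,0,0.045,0,0,0,0.0854],
  [0,0,0.045,0,0,0,0.0854],
  [0,0,0.035,0,0,0,0.0854],
  [0,0,0.03,0,0,0,0.0854],
  [0,0,0.02,0,0,0,0.0854],
  [0,0,0.01,0,0,0,0.0854],
  [0,0,0,0,0,0,0.0854],
])

```text
time_s: 4.15
ee_pos: [0.5012, 0.1376, 0.0468]
eef_rot: [180.0, -0.0, 51.8]
ft_force: [-2.0, 0.5, -0.5]
width: 0.993
```

>>> move_arm([
  [0,0,0,0,0,0,0.045],
  [0,0,0,0,0,0,0.045],
  [0,0,0,0,0,0,0.045],
  [0,0,0,0,0,0,0.045],
  [0,0,0,0,0,0,0.045],
  [0,0,0,0,0,0,0.045],
], force=35)

```text
time_s: 4.75
ee_pos: [0.5018, 0.1385, 0.0481]
eef_rot: [179.9, -0.2, 51.8]
ft_force: [-2.8, 0.4, 6.0]
width: 0.639
```

```bash
python3 w.py w5
```

```text
[0.5018 0.1385 0.0481] [179.9021  -0.1577  51.7617] 4.75 [ 15.4216  22.8579 -26.1482  40.8089   0.0146 143.6601] [-2.7716  0.3597  5.9857] 0.6393757628146611
```

View pics/w5.png

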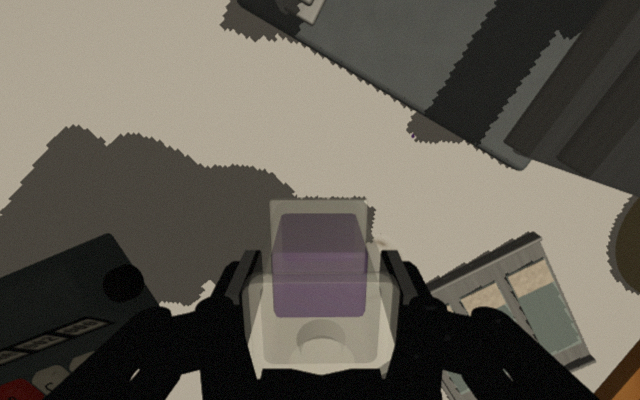

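>>> move_arm([
  [0,0,-0.01,0,0,0,0.045],
  [0,0,-0.02,0,0,0,0.045],
  [0,0,-0.02,0,0,0,0.045],
  [0.01,-0.018,-0.01,0,0,0,0.045],
  [0.018,-0.033,0,0,0,0,0.045],
  [0.018,-0.033,0,0,0,0,0.045],
  [0.018,-0.033,0,0,0,0,0.045],
  [0.008,-0.015,0,0,0,0,0.045],
  [0,0,0,0,0,0,0.045],
])

```text
time_s: 5.7
ee_pos: [0.4406, 0.2782, 0.1068]
eef_rot: [-180.0, -0.0, 51.9]
ft_force: [0.5, 0.5, -2.3]
width: 0.639
```

```bash
python3 w.py w6
```

```text
[0.4406 0.2782 0.1068] [-179.9825   -0.0365   51.9476] 5.7 [ 32.2538  19.4045 -21.186   49.381    0.0288 160.3062] [ 0.5334  0.5231 -2.2742] 0.6391492092301109
```

View pics/w6.png

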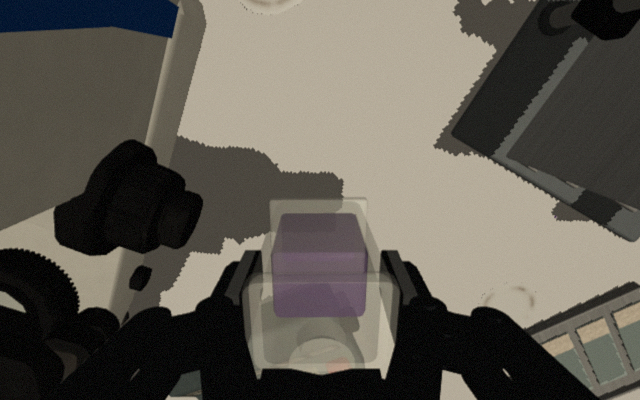

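>>> move_arm([
  [0.015,0.008,0,0,0,0,0.045],
  [0.025,0.0135,0,0,0,0,0.045],
  [0.025,0.0135,0,0,0,0,0.045],
  [0.01,0.005,0.01,0,0,0,0.045],
  [0,0,0.02,0,0,0,0.045],
  [0,0,0.014,0,0,0,0.045],
  [0,0,0.006,0,0,0,0.045],
  [0,0,0,0,0,0,0.045],
  [0,0,0,0,0,0,0.045],
])

```text
time_s: 6.65
ee_pos: [0.5194, 0.3099, 0.0566]
eef_rot: [180.0, 0.0, 51.7]
ft_force: [-1.1, -0.4, -2.0]
width: 0.639
```

>>> move_arm([
  [0,0,0.004,0,0,0,0.045],
  [0,0,0.003,0,0,0,0.045],
  [0,0,0.001,0,0,0,0.045],
  [0,0,0,0,0,0,0.045],
  [0,0,0,0,0,0,0.045],
])

```text
time_s: 7.15
ee_pos: [0.5194, 0.3104, 0.0484]
eef_rot: [180.0, -0.0, 51.7]
ft_force: [-0.1, -0.8, -3.0]
width: 0.639
```

>>> move_arm([
  [0,0,0.001,0,0,0,0.045],
  [0,0,0,0,0,0,0.045],
  [0,0,0,0,0,0,0.045],
])

```text
time_s: 7.45
ee_pos: [0.5195, 0.3105, 0.0482]
eef_rot: [180.0, -0.0, 51.7]
ft_force: [-2.8, -0.1, 4.8]
width: 0.639
```

Contact (force up). Release slowly and lift.

>>> move_arm([
  [0,0,0,0,0,0,0.06],
  [0,0,0,0,0,0,0.07],
  [0,0,0,0,0,0,0.0854],
  [0,0,0,0,0,0,0.0854],
  [0,0,0,0,0,0,0.0854],
  [0,0,-0.03,0,0,0,0.0854],
  [0,0,-0.045,0,0,0,0.0854],
  [0,0,-0.045,0,0,0,0.0854],
  [0,0,-0.045,0,0,0,0.0854],
  [0,0,-0.02,0,0,0,0.0854],
])

```text
time_s: 8.45
ee_pos: [0.5211, 0.3113, 0.2373]
eef_rot: [179.9, -0.4, 51.7]
ft_force: [-0.4, 0.1, -0.5]
width: 1.003
```

```bash
python3 w.py w7
```

```text
[0.5211 0.3113 0.2373] [179.8513  -0.3882  51.729 ] 8.45 [ 30.855   22.6411   4.4186  71.3618  -0.0006 159.1265] [-0.3834  0.1322 -0.4916] 1.0030460548009998
```

View pics/w7.png

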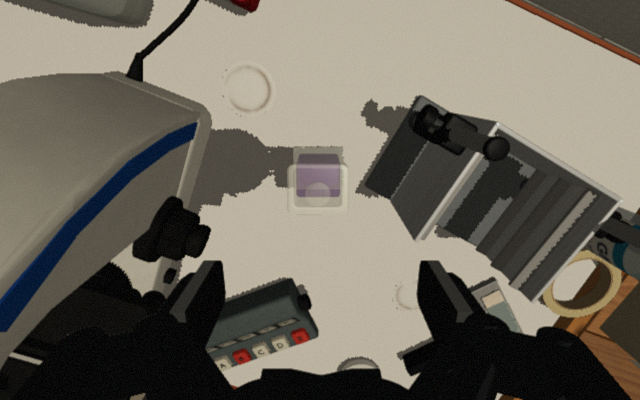

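>>> move_arm([
  [-0.021,0.0305,-0.01,0,0,0,0.0854],
  [-0.021,0.0305,-0.01,0,0,0,0.0854],
  [-0.021,0.0305,-0.01,0,0,0,0.0854],
  [-0.021,0.0305,-0.01,0,0,-0.149,0.0854],
  [0,0,0,0,0,-0.149,0.0854],
  [0,0,0,0,0,-0.149,0.0854],
  [0,0,0,0,0,-0.149,0.0854],
  [0,0,0,0,0,-0.149,0.0854],
  [0,0,0,0,0,-0.149,0.0854],
  [0,0,0,0,0,-0.149,0.0854],
])

```text
time_s: 9.5
ee_pos: [0.5629, 0.1686, 0.2713]
eef_rot: [-179.9, -0.0, 111.8]
ft_force: [-0.3, 0.9, -0.0]
width: 1.001
```

>>> move_arm([
  [0,0,0,0,0,0,0.0854],
  [0,0,0,0,0,0,0.0854],
])

```text
time_s: 9.7
ee_pos: [0.5629, 0.1687, 0.2717]
eef_rot: [-179.9, -0.0, 111.3]
ft_force: [0.7, 0.1, -0.1]
width: 1.001
```

```bash
python3 w.py w8;python3 - <<'E'
from w import *
W,_=load("w7")
p=onz(W,343,150,0);c,s=np.cos(np.radians(23.3)),np.sin(np.radians(23.3));d=p[:2]-[.6306,.1975]
print(p,"a,l",c*d[0]+s*d[1],-s*d[0]+c*d[1])
E
```

```text
[0.5629 0.1687 0.2717] [-179.9459   -0.0025  111.3103] 9.7 [16.6848 20.555   6.2957 75.7948 -0.0018 85.3745] [ 0.7143  0.0639 -0.0878] 1.0014772761779465
[0.548 0.304 0.   ] a,l -0.03369923215678298 0.13049511019004167
```

View pics/w8.png

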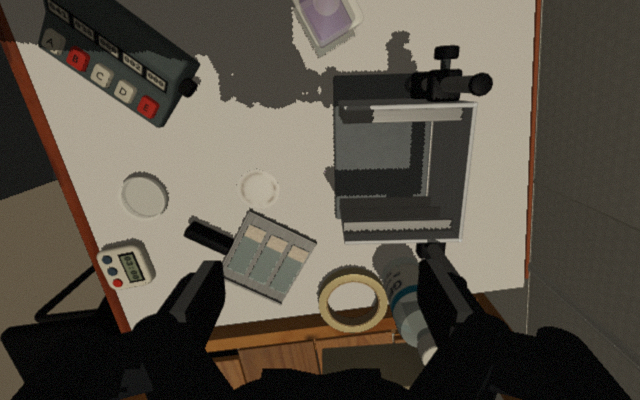

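Run:
```python
from h import *
im=cv2.imread("pics/w8.png")
cv2.imwrite("pics/w8a.png",cv2.resize(im[60:260,325:485],None,fx=4,fy=4,interpolation=cv2.INTER_CUBIC)[:600] )
cv2.imwrite("pics/w8a2.png",cv2.resize(im[160:260,325:485],None,fx=5,fy=5,interpolation=cv2.INTER_CUBIC))
cv2.imwrite("pics/w8a1.png",cv2.resize(im[60:160,325:485],None,fx=5,fy=5,interpolation=cv2.INTER_CUBIC))
cv2.imwrite("pics/w8b.png",cv2.resize(im[200:310,175:325],None,fx=5,fy=5,interpolation=cv2.INTER_CUBIC))
```

```text
(no output)
```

View pics/w8a1.png

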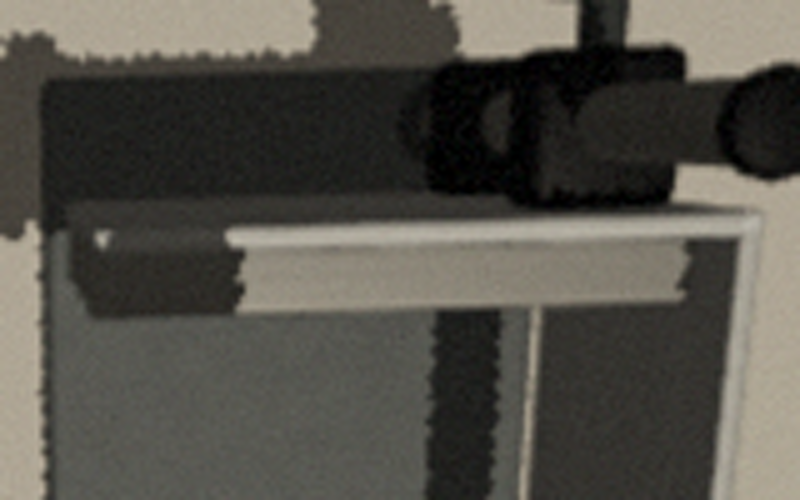

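View pics/w8a2.png

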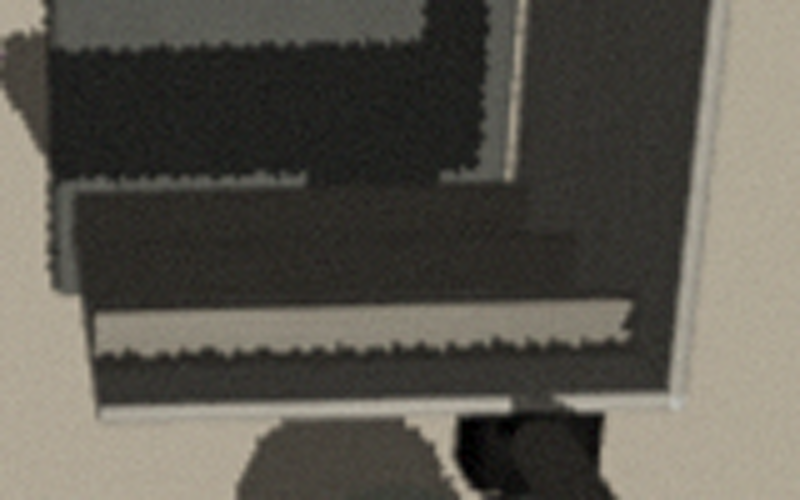

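View pics/w8b.png

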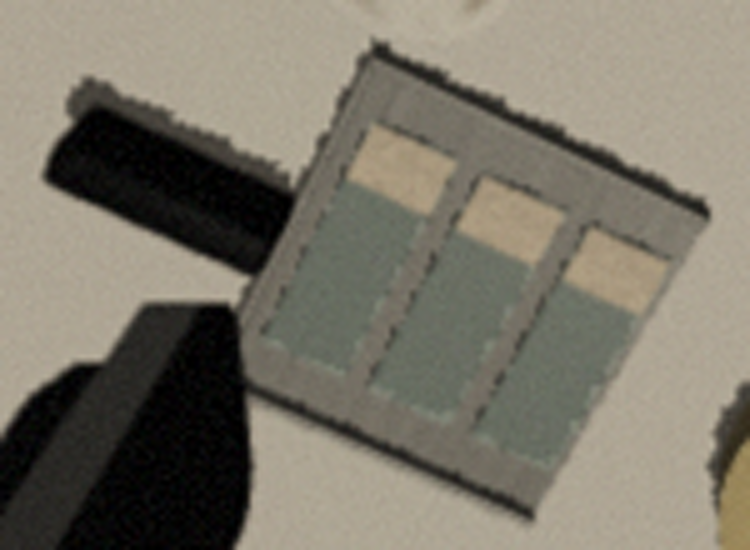

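```bash
cat > fit2.py <<'E'
import fit
from w import *
from scipy.optimize import least_squares
W8,_=load("w8")
new=[(W8,"LF",344.6,108.3),(W8,"LB",475.4,104.8),(W8,"RF",345,242.2),(W8,"RB",460.4,240.4),(W8,"fl",334,76.4),(W8,"fr",336.4,218)]
for name,obs in [("w8",new),("w8 no fr",new[:5]),("wrist",new+[o for o in fit.obs if o[0] is fit.W2 or o[0] is fit.W3])]:
    fit.obs=obs if name!="wrist" else obs
    r=least_squares(fit.res,fit.p0,loss="soft_l1");p=r.x
    print(name,"rack",p[:2],"yaw",np.degrees(p[2]),"xm,zt,d",p[3:],"mouth",fit.pt("LF",p)/2+fit.pt("RF",p)/2)
    for o,e in zip(fit.obs,fit.res(p).reshape(-1,2)): print(o[1],e,end=";")
    print()
B=lambda u,v,z:onz(W8,175+u/5,200+v/5,z)
tl,tr,br=B(375,48,.009),B(708,212,.009),B(532,517,.009)
bl=B(250,385,.009)
print("tray",tl,tr,br,bl,(tl+br)/2)
d=tr-tl;print(np.linalg.norm(d),np.degrees(np.arctan2(d[1],d[0])));d=br-tr;print(np.linalg.norm(d),np.degrees(np.arctan2(d[1],d[0]))+90);d=br-bl;print(np.degrees(np.arctan2(d[1],d[0])))
for u,v in [(95,108),(48,175),(295,200),(255,268)]: print("h",B(u,v,.03))
E
python3 fit2.py
```

```text
w8 rack [0.6313 0.1999] yaw 22.866756858688255 xm,zt,d [-0.0547  0.1363  0.1048] mouth [0.5809 0.1786 0.1363]
LF [-0.1145  0.2394];LB [0.1746 0.0638];RF [0.1479 0.4251];RB [-0.2095 -0.5226];fl [ 0.1794 -1.5872];fr [-0.2187  0.9372];
w8 no fr rack [0.6311 0.1996] yaw 22.854798155520477 xm,zt,d [-0.0544  0.1358  0.105 ] mouth [0.581  0.1784 0.1358]
LF [-0.0983  0.4564];LB [0.1772 0.3103];RF [0.1338 0.3638];RB [-0.2052 -0.5629];fl [-0.0234 -1.3868];
wrist rack [0.6315 0.1998] yaw 22.960774587895504 xm,zt,d [-0.055   0.1358  0.1051] mouth [0.5809 0.1783 0.1358]
LF [-0.3984  0.5711];LB [-0.007   0.1723];RF [0.1104 0.4337];RB [-0.125  -0.6878];fl [ 0.2234 -1.3087];fr [0.042  1.1437];LF [ 0.6715 -0.9689];RF [-0.1519  0.8757];RB [0.6078 0.0664];LB [-0.0556  0.5929];fl [-0.5683 -2.7987];fr [0.2465 1.3383];RF [-0.5529 -0.9299];RB [-0.4189 -1.0879];fr [0.2726 1.7414];
tray [0.5039 0.0675 0.009 ] [0.6006 0.0552 0.009 ] [ 0.5885 -0.0525  0.009 ] [ 0.5017 -0.0402  0.009 ] [0.5462 0.0075 0.009 ]
0.09749014046357829 -7.262310434793635
0.10832479550154095 -6.439905121309295
-8.037607389695758
h [0.4457 0.0363 0.03  ]
h [0.4393 0.0142 0.03  ]
h [0.499  0.0302 0.03  ]
h [0.495 0.008 0.03 ]
```

Run:
```python
from w import *
W3,_=load("w3");W8,_=load("w8");W2,_=load("w2")
S,T=cam("scene"),cam("side")
for n,a,b in [("LF",(363.3,100),(344.6,108.3)),("RF",(417.3,182.7),(345,242.2)),("RB",(496.7,133.3),(460.4,240.4)),("LB",(448.3,39.3),(475.4,104.8)),("fl",(341.7,82.3),(334,76.4)),
 ("tl",(290+195/4,125+322/4),(175+75,200+9.6)),("tr",(290+435/4,125+310/4),(175+708/5,200+212/5)),("br",(290+440/4,125+548/4),(175+532/5,200+517/5))]:
    print(n,*tri(ray(W3,*a),ray(W8,*b)))
for n,a,b,c in [("LF",(344.6,108.3),(251.1,222.2),(239.5,202.5)),("RF",(345,242.2),(264,178.4),(265,153.75)),("RB",(460.4,240.4),(213.8,173.8),(210.75,143.75))]:
    print(n,*tri(ray(W8,*a),ray(S,*b)),*tri(ray(W8,*a),ray(T,*c)))
# tray corner in scene: back corner etc
for n,a,b in [("tr",(250,209.6),(0,0))]: pass
```

```text
LF [0.5558 0.2337 0.151 ] 0.0016399977846458804
RF [0.6025 0.1268 0.1423] 0.0007090030834165797
RB [0.6954 0.167  0.1457] 0.0003562124445061113
LB [0.6562 0.2747 0.1313] 0.0002061950294148856
fl [0.5424 0.2551 0.0477] 0.0016985261399382735
tl [0.5043 0.0708 0.0162] 0.0004383194543183258
tr [ 0.6047  0.0432 -0.0167] 0.0003049796239731568
br [ 0.5915 -0.07   -0.0151] 0.000392793727140247
LF [0.5558 0.2312 0.1296] 0.006686596720219467 [0.556  0.2299 0.127 ] 0.008576182407303023
RF [0.6059 0.1181 0.1245] 0.0023734153803790293 [0.6054 0.1187 0.1273] 0.003149830831357524
RB [0.7055 0.1594 0.1236] 0.005927339941700086 [0.7114 0.1565 0.1157] 0.004905524173335074
```

Run:
```python
import fit
from fit import *
base=list(fit.obs)
def run(name,obs,fixd=None):
    fit.obs=obs
    f=lambda p: np.r_[fit.res(np.r_[p,.105])]
    r=least_squares(f,fit.p0[:5],loss="soft_l1");p=np.r_[r.x,.105]
    print(name,p[:2],np.degrees(p[2]),p[3:5]);print([ (o[1],e.round(1).tolist()) for o,e in zip(obs,fit.res(p).reshape(-1,2))])
run("S",[o for o in base if o[0] is S]);run("T",[o for o in base if o[0] is T]);run("ST",[o for o in base if o[0] is T or o[0] is S])
```

```text
S [0.6286 0.1959] 24.389165862430662 [-0.0547  0.1274]
[('LF', [0.2, -0.0]), ('RF', [0.0, -0.1]), ('RB', [-0.3, 0.2]), ('fr', [0.4, -2.8]), ('fl', [-0.3, 0.9])]
T [0.6199 0.205 ] 24.865712542913812 [-0.058   0.1407]
[('LF', [0.0, 0.5]), ('RF', [0.7, 0.3]), ('RB', [-0.9, -0.9]), ('fr', [0.1, -0.3])]
ST [0.6258 0.1996] 24.54845533842067 [-0.0563  0.1324]
[('LF', [0.9, 0.1]), ('RF', [0.6, -0.4]), ('RB', [-0.1, 0.0]), ('fr', [0.4, -1.3]), ('fl', [-0.1, 2.8]), ('LF', [-0.7, 0.1]), ('RF', [0.0, 0.8]), ('RB', [-0.7, -0.6]), ('fr', [0.0, -3.1])]
```

>>> move_arm([
  [-0.025,-0.037,0,0,0,0,0.0854],
  [-0.025,-0.037,0,0,0,0,0.0854],
  [-0.025,-0.037,0,0,0,0,0.0854],
  [-0.026,-0.037,0,0,0,-0.149,0.0854],
  [0,0,0.015,0,0,-0.149,0.0854],
  [0,0,0.015,0,0,-0.149,0.0854],
  [0,0,0.015,0,0,-0.149,0.0854],
  [0,0,0.015,0,0,-0.149,0.0854],
  [0,0,0.015,0,0,-0.149,0.0854],
  [0,0,0.015,0,0,-0.149,0.0854],
])

```text
time_s: 10.75
ee_pos: [0.4628, 0.0212, 0.1817]
eef_rot: [180.0, 0.0, 171.3]
ft_force: [-0.6, 0.3, -0.1]
width: 1.0
```

>>> move_arm([
  [0,0,0.01,0,0,-0.025,0.0854],
  [0,0,0,0,0,0,0.0854],
  [0,0,0,0,0,0,0.0854],
])

```text
time_s: 11.05
ee_pos: [0.463, 0.0212, 0.1725]
eef_rot: [180.0, 0.0, 172.4]
ft_force: [1.0, -0.7, -0.3]
width: 1.001
```

```bash
python3 w.py w9
```

```text
[0.463  0.0212 0.1725] [179.9994   0.0041 172.3895] 11.05 [  2.6234  10.9428 -22.3644  56.6886  -0.0001  10.2339] [ 0.9718 -0.7203 -0.3263] 1.0005548952162304
```

View pics/w9.png

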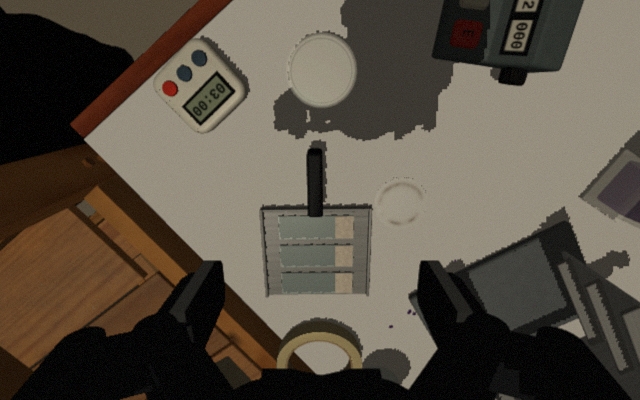

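Run:
```python
from w import *
W,im=load("w9")
s=json.load(open("pics/w9.json"));Rm=R.from_euler('xyz',s["eef_rot"],degrees=True).as_matrix()
cv2.imwrite("pics/w9a.png",cv2.resize(im[135:310,250:385],None,fx=4.4,fy=3.4,interpolation=cv2.INTER_CUBIC))
sub=im[145:214,300:335].max(2)
for r in range(0,69,10):
    c=np.where(sub[r]<45)[0]; print(145+r,300+c.min() if len(c) else None,300+c.max() if len(c) else None, [int(x) for x in sub[r,3:30:2]])
t=lambda u,v,z:(Rm.T@(onz(W,u,v,z)-np.array(s["ee_pos"])))
for v,(a,b) in {160:(308,322),200:(308,322)}.items(): print(t((a+b)/2,v,.03))
for u,v in [(261,207),(371,207),(268,296),(368,296)]: print("tray",t(u,v,.009))
```

```text
145 None None [148, 150, 151, 119, 72, 65, 58, 64, 61, 57, 56, 68, 150, 150]
155 307 322 [150, 150, 29, 14, 13, 17, 13, 18, 16, 6, 56, 93, 146, 154]
165 307 322 [151, 148, 24, 23, 27, 26, 27, 31, 15, 5, 55, 56, 132, 152]
175 307 322 [151, 153, 32, 24, 29, 29, 29, 23, 18, 13, 54, 70, 148, 152]
185 308 322 [151, 156, 70, 19, 26, 29, 22, 21, 23, 13, 53, 135, 153, 150]
195 308 322 [150, 155, 83, 18, 25, 22, 26, 18, 11, 4, 56, 55, 135, 151]
205 308 322 [61, 104, 62, 13, 27, 23, 27, 16, 16, 9, 58, 63, 62, 63]
[ 0.0188 -0.0051  0.1425]
[-0.0178 -0.0053  0.1425]
tray [-0.0323 -0.0582  0.1635]
tray [-0.0322  0.0486  0.1635]
tray [-0.1333 -0.0564  0.1635]
tray [-0.1332  0.0501  0.1636]
```

View pics/w9a.png

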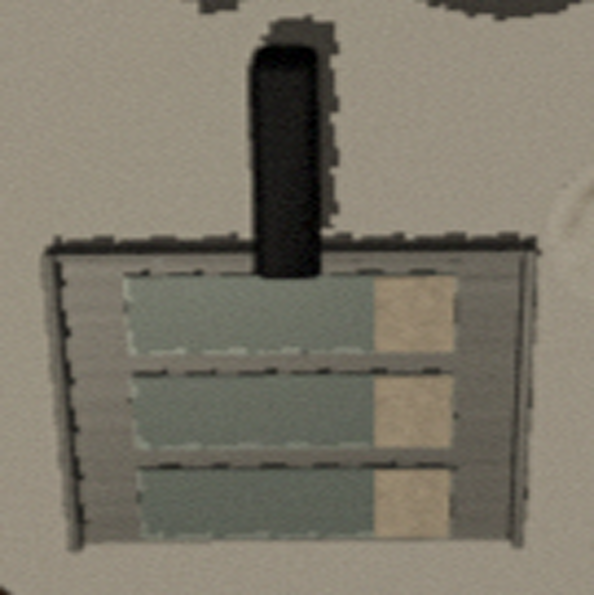

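>>> move_arm([
  [0.003,-0.005,0.03,0,0,-0.006,0.0854],
  [0,0,0.04,0,0,0,0.0854],
  [0,0,0.04,0,0,0,0.07],
  [0,0,0.03,0,0,0,0.06],
  [0,0,0.015,0,0,0,0.05],
  [0,0,0.005,0,0,0,0.045],
  [0,0,0,0,0,0,0.04],
  [0,0,0,0,0,0,0.04],
  [0,0,0,0,0,0,0.04],
])

```text
time_s: 12.0
ee_pos: [0.4606, 0.0167, 0.0136]
eef_rot: [180.0, 0.2, 172.9]
ft_force: [0.7, 0.8, 0.5]
width: 0.466
```

```bash
python3 w.py w10
```

```text
[0.4606 0.0167 0.0136] [179.9756   0.158  172.8638] 12.0 [  2.0745  20.8545 -36.7617  32.224   -0.0012   9.2107] [0.729  0.8295 0.5483] 0.46643814756443724
```

View pics/w10.png

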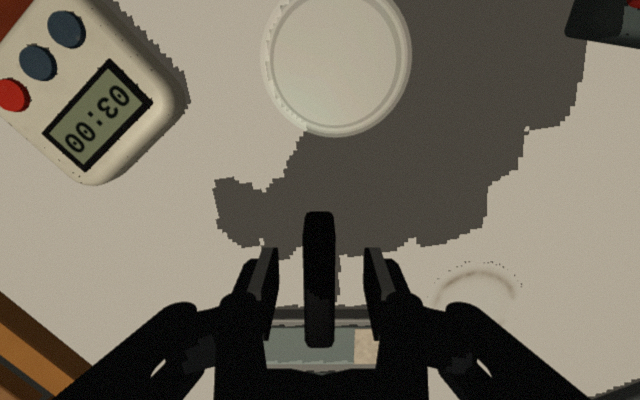

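>>> move_arm([
  [0,0,0.004,0,0,0,0.035],
  [0,0,0.002,0,0,0,0.03],
  [0,0,0,0,0,0,0.02],
  [0,0,0,0,0,0,0.01],
  [0,0,0,0,0,0,0.005],
  [0,0,0,0,0,0,0.005],
  [0,0,0,0,0,0,0.005],
], force=80)

```text
time_s: 12.75
ee_pos: [0.4589, 0.0166, 0.0064]
eef_rot: [-180.0, -0.0, 172.9]
ft_force: [-1.2, 0.0, 3.4]
width: 0.149
```

>>> move_arm([
  [0,0,-0.01,0,0,0,0.005],
  [0,0,-0.02,0,0,0,0.005],
  [0,0,-0.03,0,0,0,0.005],
  [0,0,-0.025,0,0,0,0.005],
  [0,0,-0.01,0,0,0,0.005],
  [0,0,0,0,0,0,0.005],
  [0,0,0,0,0,0,0.005],
])

```text
time_s: 13.45
ee_pos: [0.4585, 0.0166, 0.1006]
eef_rot: [-180.0, -0.1, 172.9]
ft_force: [-0.0, -0.1, -2.8]
width: 0.145
```

Run:
```python
from w import *
s,im=shot("w11");print(s["ee_pos"],s["eef_rot"],s["ft_force"],s["wrist_torque"],s["width"])
shot("s11","scene")
a=cv2.imread("pics/s11.png")[120:300,170:450];cv2.imwrite("pics/s11c.png",cv2.resize(a,None,fx=2.8,fy=2.8,interpolation=cv2.INTER_CUBIC))
```

```text
[0.4585 0.0166 0.1006] [-179.9915   -0.0659  172.8833] [-0.048  -0.0693 -2.8235] [ 0.0124  0.2281 -0.0237] 0.1450766967347082
```

View pics/s11c.png

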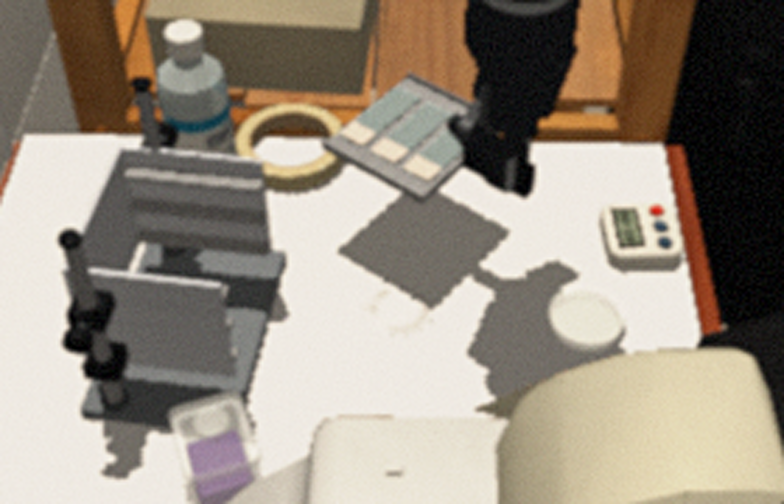

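>>> move_arm([
  [0.01,0.023,0,0,0,0,0.005],
  [0.01,0.023,0,0,0,0,0.005],
  [0.011,0.023,0,0,0,0,0.005],
  [0.01,0.024,0,0,0,0,0.005],
  [0,0,0,0,0,-0.1,0.005],
  [0,0,0,0,0,-0.12,0.005],
  [0,0,0,0,0,-0.12,0.005],
  [0,0,0,0,0,-0.12,0.005],
  [0,0,0,0,0,-0.0645,0.005],
  [0,0,0,0,0,0,0.005],
])

```text
time_s: 14.55
ee_pos: [0.429, 0.1137, 0.1001]
eef_rot: [180.0, -0.2, -157.1]
ft_force: [-0.2, -0.2, -2.5]
width: 0.146
```

>>> move_arm([
  [0,0,0,0,0,0,0.005],
  [0,0,0,0,0,0,0.005],
])

```text
time_s: 14.75
ee_pos: [0.4297, 0.1138, 0.1008]
eef_rot: [180.0, -0.1, -157.1]
ft_force: [0.5, -0.1, -2.7]
width: 0.151
```

```bash
cat > look.py <<'E'
from w import *
import sys
t=sys.argv[1]
s,_=shot("s"+t,"scene");shot("t"+t,"side")
print(s["time_s"],s["ee_pos"],s["eef_rot"],s["ft_force"],s["wrist_torque"],s["width"])
a=cv2.imread(f"pics/s{t}.png")[140:290,180:370];cv2.imwrite(f"pics/s{t}c.png",cv2.resize(a,None,fx=4,fy=4,interpolation=cv2.INTER_CUBIC))
a=cv2.imread(f"pics/t{t}.png")[110:260,160:360];cv2.imwrite(f"pics/t{t}c.png",cv2.resize(a,None,fx=4,fy=4,interpolation=cv2.INTER_CUBIC))
Rm=R.from_euler('xyz',s["eef_rot"],degrees=True).as_matrix()
m=np.array([.581,.1784,0]);y=np.radians(22.95);A=np.array([np.cos(y),np.sin(y),0]);L=np.array([-A[1],A[0],0])
d=s["ee_pos"]-m;print("TCP a (rel mouth)",d@A,"l",d@L,"tray yaw err",s["eef_rot"][2]-180-22.95)
E
python3 look.py 12
```

```text
14.75 [0.4297 0.1138 0.1008] [ 179.9966   -0.0639 -157.123 ] [ 0.5157 -0.0944 -2.7322] [-0.1054  0.1982 -0.0246] 0.15072216366063046
TCP a (rel mouth) -0.16452777207699554 l -0.0004496451232410568 tray yaw err -360.07304822425573
```

View pics/s12c.png

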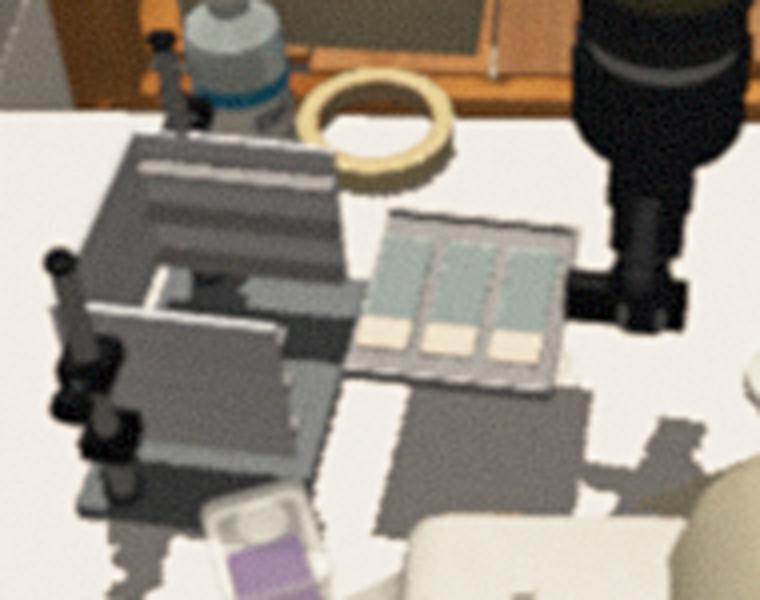

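View pics/t12c.png

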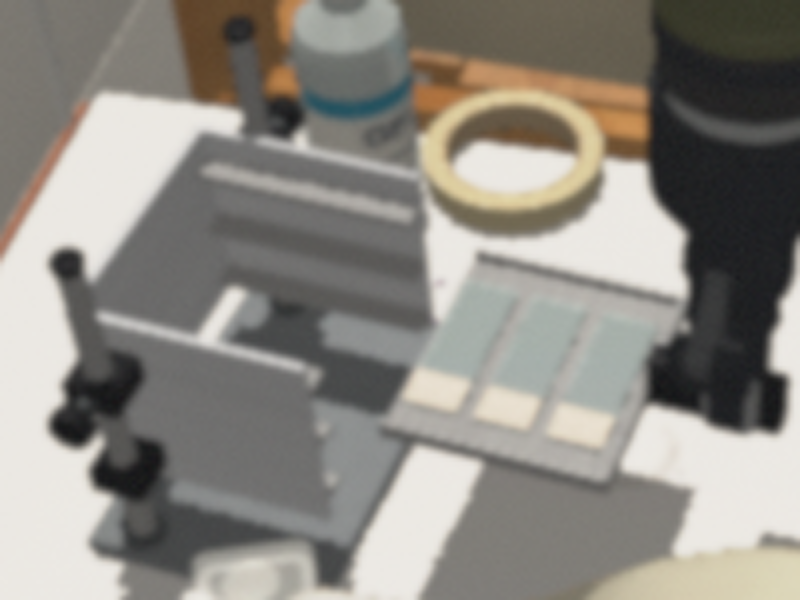

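```bash
cat > rel.py <<'E'
import fit
from fit import *
s=json.load(open("pics/s12.json"));tcp=np.array(s["ee_pos"]);y=np.radians(s["eef_rot"][2]-180)
A=np.array([np.cos(y),np.sin(y),0]);L=np.array([-A[1],A[0],0]);Z=np.array([0,0,1.])
o=tcp+.085*A-.0064*Z
P=lambda a,l,z:o+a*A+l*L+z*Z
lab={"S":{"BL":(266.75,233.75),"BR":(277,193.25),"FL":(318.75,237.5),"FR":(324.5,198)},"T":{"BL":(256.25,217),"FL":(311.75,230.75),"BR":(280,174.5),"FR":(330,185.75)}}
q={"BL":(.05,.055,.004),"BR":(.05,-.055,.009),"FL":(-.05,.055,.004),"FR":(-.05,-.055,.009)}
off={}
for n,C in (("S",S),("T",T)):
    e=np.array([np.array(lab[n][k])-proj(C,P(*q[k]))[0] for k in lab[n]]);print(n,e.tolist());off[n]=e.mean(0)
ob=[]
for C,n,pts in ((S,"S",{"LF":(251.2,222),"RF":(263.9,178.2),"RB":(213.8,173.8)}),(T,"T",{"LF":(239.4,203),"RF":(265,154.2),"RB":(210.75,143.75)})):
    for k,v in pts.items():
        v=np.array(v)-off[n];ob.append((C,k,*v))
    fit.obs=ob[-3:]
W8,_=load("w8")
new=[(W8,"LF",344.6,108.3),(W8,"LB",475.4,104.8),(W8,"RF",345,242.2),(W8,"RB",460.4,240.4)]
def run(nm,obs):
    fit.obs=obs
    f=lambda p: fit.res([p[0]-.055*0,p[1],p[2],-.055,p[3],.105])
    r=least_squares(f,[.63,.2,.4,.13],loss="soft_l1");p=r.x
    pp=[p[0],p[1],p[2],-.055,p[3],.105];m=(fit.pt("LF",pp)+fit.pt("RF",pp))/2
    print(nm,"mouth",m,"yaw",np.degrees(p[2]),fit.res(pp).round(1).tolist())
run("S",ob[:3]);run("T",ob[3:]);run("ST",ob);run("W",new);run("all",ob+new)
E
python3 rel.py
```

```text
S [[1.3323356872522822, 0.5499452447105853], [-0.05462170106255826, 2.581526074041875], [0.7331547209077485, -1.7621875094530424], [-0.8584410275541359, 2.207089163352009]]
T [[1.9518912102196282, -0.023847500031990876], [0.08805530296996267, -1.0389653441407347], [1.6562153405805589, 3.810109619537428], [-1.9174839033325952, 2.4929385236558232]]
S mouth [0.5813 0.1712 0.1271] yaw 24.265922582815747 [-0.1, -0.1, 0.1, 0.0, -0.1, 0.1]
T mouth [0.5773 0.1738 0.1316] yaw 24.780688018877076 [0.0, -0.4, 0.3, 0.5, -0.3, -0.1]
ST mouth [0.5804 0.1717 0.1281] yaw 24.557935859969984 [0.3, -0.1, 0.1, -0.0, -0.2, 0.2, -0.2, -0.6, 0.2, 0.7, -0.1, -0.1]
W mouth [0.5808 0.179  0.1361] yaw 22.76085684114586 [-0.1, 0.1, 0.3, 0.1, -0.1, 0.3, -0.2, -0.5]
all mouth [0.5807 0.1786 0.1341] yaw 22.672670766672077 [-3.5, 0.0, -1.2, -0.2, -1.6, -1.1, -5.1, -1.1, -2.0, 0.3, -1.8, -1.8, -0.5, 0.3, -1.1, 0.6, -0.6, -0.4, -1.6, -1.0]
```

Run:
```python
from h import *
for n,(x,y,w,h) in {"w4":(335,145,145,120),"w1":(375,5,135,105),"w2":(295,125,120,90)}.items():
    im=cv2.imread(f"pics/{n}.png")[y:y+h,x:x+w];cv2.imwrite(f"pics/{n}t.png",cv2.resize(im,None,fx=5,fy=5,interpolation=cv2.INTER_CUBIC))
im=cv2.imread("pics/w7.png")[90:300,350:630];cv2.imwrite("pics/w7r.png",cv2.resize(im,None,fx=2.8,fy=2.8,interpolation=cv2.INTER_CUBIC))
```

```text
(no output)
```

View pics/w4t.png

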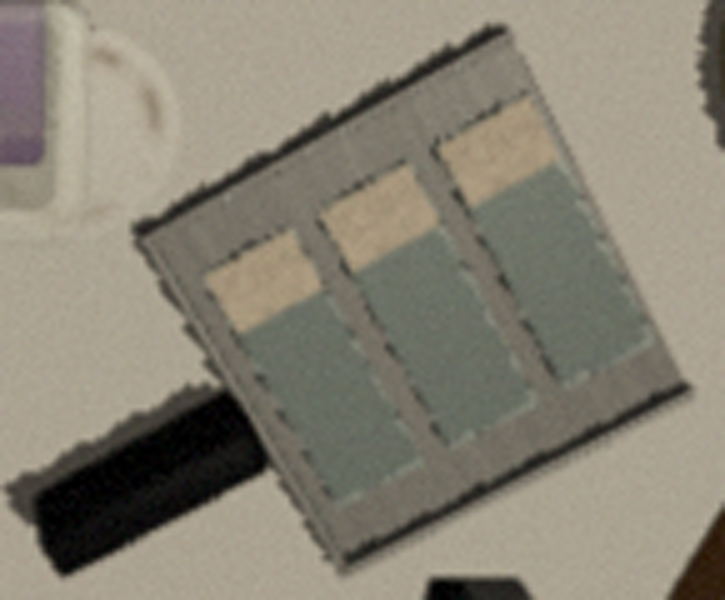

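View pics/w1t.png

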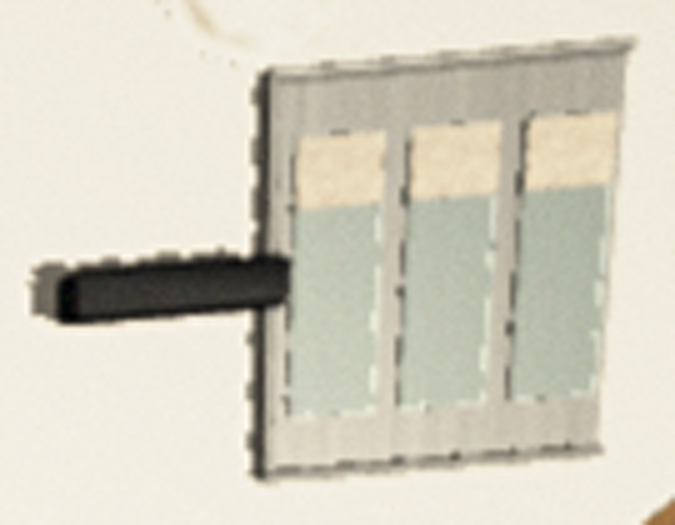

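View pics/w2t.png

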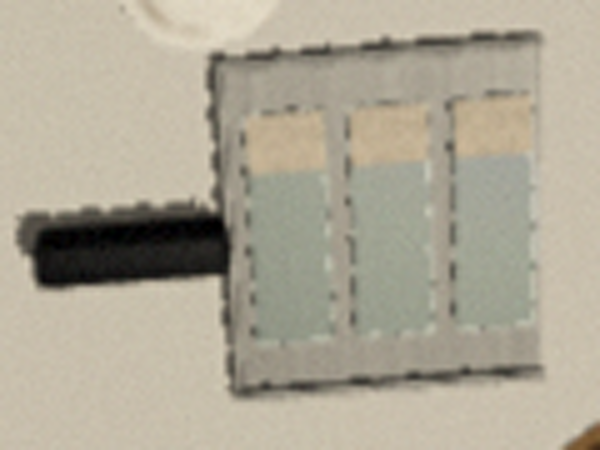

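View pics/w7r.png

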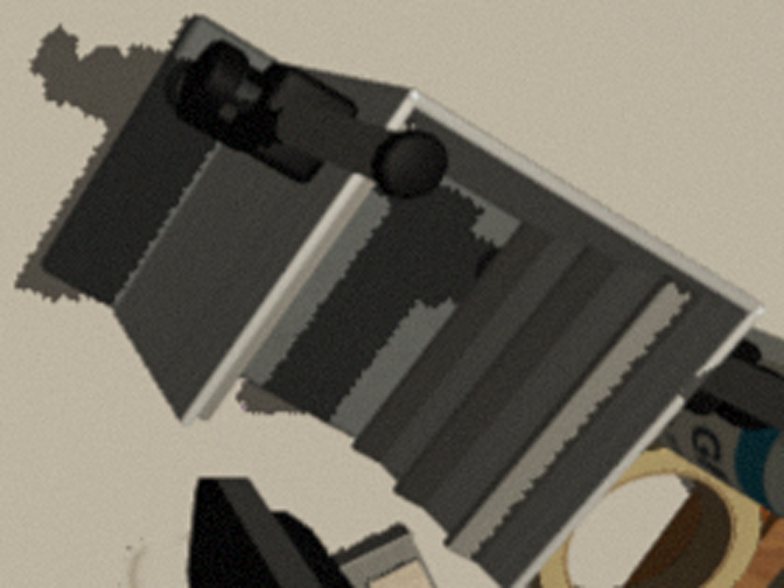

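```bash
cat > ba.py <<'E'
from w import *
from scipy.optimize import least_squares
tr={"w4":dict(fl=(362.6,191.4),bl=(435.6,151),br=(473,222.6),fr=(403.4,258.6)),
"w1":dict(fl=(428.6,20),bl=(501.4,14),br=(495,95.4),fr=(427.4,99.4)),
"w2":dict(fl=(338.4,137),bl=(402.6,132.6),br=(403,199.4),fr=(342.4,202.6)),
"w3":dict(fl=(338.75,205.5),bl=(398.75,202.5),br=(400,262),fr=(343,265)),
"w8":dict(fl=(250,209.6),bl=(316.6,242.4),br=(281.4,303.4)),
"w9":dict(fl=(371,207),fr=(261,207),br=(268,296),bl=(368,296))}
rk={"w3":dict(LF=(363.3,100),RF=(417.3,182.7),RB=(496.7,133.3),LB=(448.3,39.3),xl=(341.7,82.3)),
"w8":dict(LF=(344.6,108.3),LB=(475.4,104.8),RF=(345,242.2),RB=(460.4,240.4),xl=(334,76.4)),
"w2":dict(RF=(425,84.5),RB=(514.5,23.75)),
"w7":dict(LF=(416.8,239.3),LB=(497.1,123.2),RB=(621.4,200),RF=(533.9,298.9),xl=(366.1,185.7))}
c=ctrl.get_calibration("wrist");K=c["intrinsics"]
st={n:json.load(open(f"pics/{n}.json")) for n in set(tr)|set(rk)}
Q=dict(fl=(-.05,.055,.009),fr=(-.05,-.055,.009),bl=(.05,.055,.009),br=(.05,-.055,.009))
def V(n,m):
    s=st[n];Tm=np.eye(4);Tm[:3,:3]=R.from_euler('xyz',s["eef_rot"],degrees=True).as_matrix();Tm[:3,3]=s["ee_pos"]
    M=c["mount"].copy();M[:3,3]+=m[:3];M[:3,:3]=R.from_rotvec(m[3:6]).as_matrix()@M[:3,:3]
    return K,np.linalg.inv(Tm@M)
def W(x,y,a,q): return np.array([x+np.cos(a)*q[0]-np.sin(a)*q[1],y+np.sin(a)*q[0]+np.cos(a)*q[1],q[2]])
def res(p,full=False):
    t,r,m=p[:3],p[3:8],p[8:14];e=[];lab=[]
    G=dict(LF=(0,.0595,r[3]),RF=(0,-.0595,r[3]),LB=(.1055,.0595,r[3]),RB=(.1055,-.0595,r[3]),xl=(r[4],.088,.01))
    for n,d in tr.items():
        for k,uv in d.items(): e.append(proj(V(n,m),W(*t,Q[k]))[0]-uv);lab.append((n,k))
    for n,d in rk.items():
        for k,uv in d.items(): e.append(proj(V(n,m),W(*r[:3],G[k]))[0]-uv);lab.append((n,k))
    if full: return lab,np.array(e)
    return np.r_[np.ravel(e),np.array(m[:3])/.002,np.array(m[3:])/.005]
p0=np.r_[.546,.006,-.13,.581,.178,.4,.134,-.003,np.zeros(6)]
r=least_squares(res,p0,loss="soft_l1",f_scale=1.0,x_scale=np.r_[np.ones(8)*.01,np.ones(6)*.002])
p=r.x;cov=np.linalg.pinv(r.jac.T@r.jac)
print("tray",p[:2],np.degrees(p[2]));print("mouth",p[3:5],"yaw",np.degrees(p[5]),"zt",p[6],"zmid",p[6]-.05,"foot rel",p[7]);print("mount",p[8:]);print("sd",np.sqrt(np.diag(cov)))
lab,e=res(p,True)
print([(a,b,v.round(1).tolist()) for (a,b),v in zip(lab,e)])
E
python3 ba.py
```

```text
tray [0.5462 0.0058] -6.986977896149825
mouth [0.5819 0.1779] yaw 23.106287549001063 zt 0.13704800593833624 zmid 0.08704800593833624 foot rel -0.004057951669194742
mount [-0.0014  0.0004 -0.0043  0.002   0.0033 -0.0011]
sd [0.0006 0.0006 0.0053 0.0006 0.0006 0.0044 0.0015 0.001  0.0012 0.0011
 0.0012 0.0024 0.0027 0.0025]
[('w4', 'fl', [-0.4, -0.3]), ('w4', 'bl', [0.6, -1.7]), ('w4', 'br', [0.4, 0.2]), ('w4', 'fr', [-0.6, 0.4]), ('w1', 'fl', [-0.2, -0.7]), ('w1', 'bl', [0.1, -0.9]), ('w1', 'br', [-0.2, 0.7]), ('w1', 'fr', [-0.6, 2.1]), ('w2', 'fl', [-0.7, -0.2]), ('w2', 'bl', [0.8, -1.0]), ('w2', 'br', [0.6, 0.5]), ('w2', 'fr', [-0.4, 1.8]), ('w3', 'fl', [-0.3, 1.0]), ('w3', 'bl', [0.9, -0.8]), ('w3', 'br', [0.3, -0.6]), ('w3', 'fr', [-0.3, 0.6]), ('w8', 'fl', [-0.2, -0.3]), ('w8', 'bl', [1.1, 0.2]), ('w8', 'br', [-0.0, 0.4]), ('w9', 'fl', [1.0, 0.1]), ('w9', 'fr', [-0.8, 1.0]), ('w9', 'br', [-1.7, -0.8]), ('w9', 'bl', [0.5, -1.5]), ('w3', 'LF', [1.3, -0.5]), ('w3', 'RF', [0.3, 0.8]), ('w3', 'RB', [0.8, -0.1]), ('w3', 'LB', [0.2, 1.2]), ('w3', 'xl', [-0.5, -1.4]), ('w8', 'LF', [0.1, 1.1]), ('w8', 'LB', [-0.3, 0.5]), ('w8', 'RF', [0.8, -0.1]), ('w8', 'RB', [0.2, -1.3]), ('w8', 'xl', [-0.2, -0.1]), ('w2', 'RF', [-0.1, -0.4]), ('w2', 'RB', [-0.5, -0.4]), ('w7', 'LF', [0.2, 0.9]), ('w7', 'LB', [0.9, 0.5]), ('w7', 'RB', [-0.8, -1.4]), ('w7', 'RF', [-1.3, 1.8]), ('w7', 'xl', [-1.4, -0.7])]
```

>>> move_arm([
  [0,-0.0008,-0.003,0,0,-0.004,0.005],
  [-0.01,0,0,0,0,0,0.005],
  [-0.01,0,0,0,0,0,0.005],
  [-0.006,0,0,0,0,0,0.005],
  [0,0,0,0,0,0,0.005],
  [0,0,0,0,0,0,0.005],
])

```text
time_s: 15.45
ee_pos: [0.4543, 0.1235, 0.1041]
eef_rot: [180.0, -0.0, -156.8]
ft_force: [-0.9, -0.2, -3.4]
width: 0.146
```

```bash
sed -i 's/\.581,\.1784,0/.5819,.1779,0/;s/22\.95/23.1/g' look.py; python3 look.py 13
```

```text
15.45 [0.4543 0.1235 0.1041] [ 179.9968   -0.0427 -156.8335] [-0.8596 -0.1659 -3.3913] [-0.1417  0.2362 -0.003 ] 0.14646196406510115
TCP a (rel mouth) -0.13874445544982597 l 6.13171321518097e-05 tray yaw err -359.93348819735047
```

View pics/s13c.png

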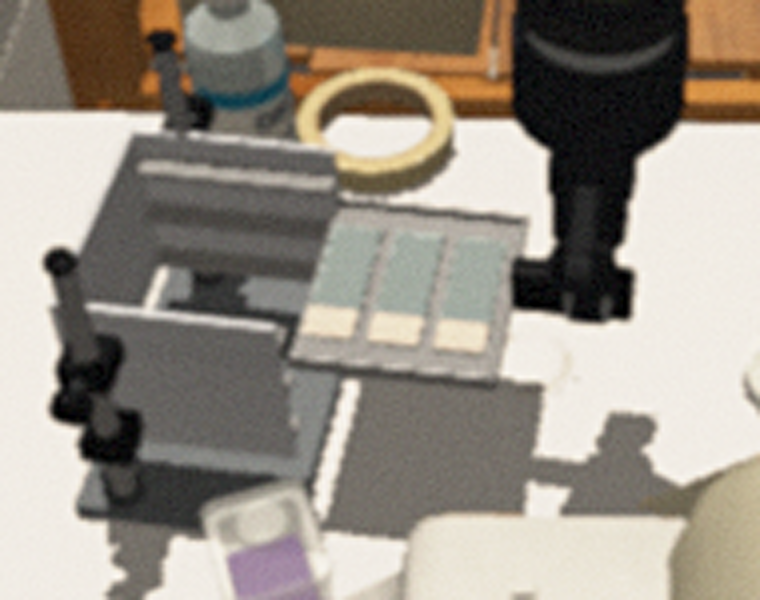

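View pics/t13c.png

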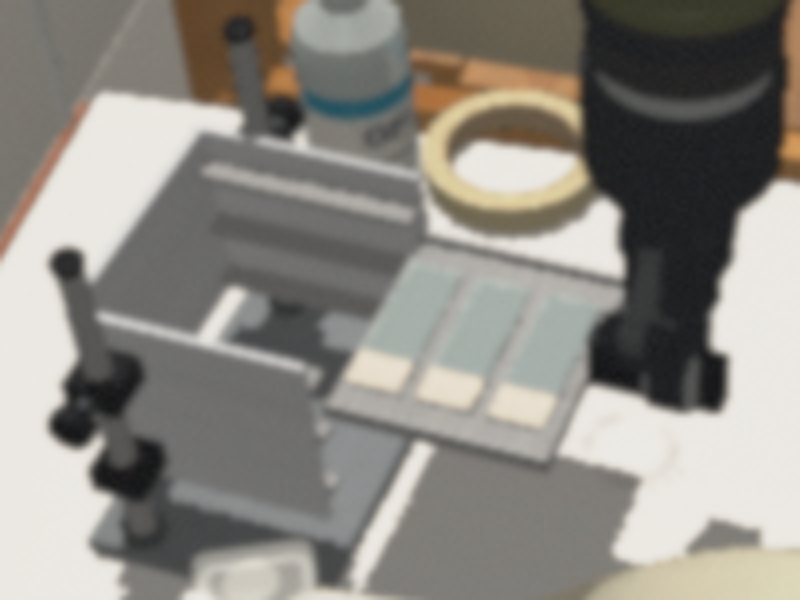

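>>> move_arm([
  [0,0,0.003,0,0,0,0.005],
  [-0.004,0,0,0,0,0,0.005],
  [-0.004,0,0,0,0,0,0.005],
  [-0.004,0,0,0,0,0,0.005],
  [0,0,0,0,0,0,0.005],
])

```text
time_s: 16.05
ee_pos: [0.4664, 0.1286, 0.1015]
eef_rot: [-180.0, 0.1, -156.8]
ft_force: [0.2, 0.0, -2.7]
width: 0.144
```

```bash
python3 look.py 14
```

```text
16.05 [0.4664 0.1286 0.1015] [-179.9941    0.0741 -156.8346] [ 0.1689  0.0068 -2.7162] [-0.0593  0.1668 -0.0066] 0.14399724011793677
TCP a (rel mouth) -0.12554015240871835 l -5.103650456466331e-05 tray yaw err -359.93456850724357
```

View pics/s14c.png

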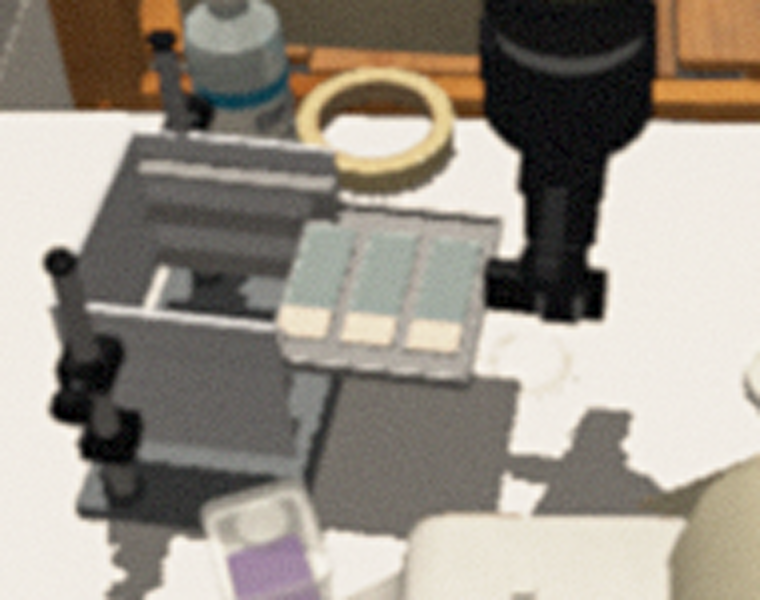

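View pics/t14c.png

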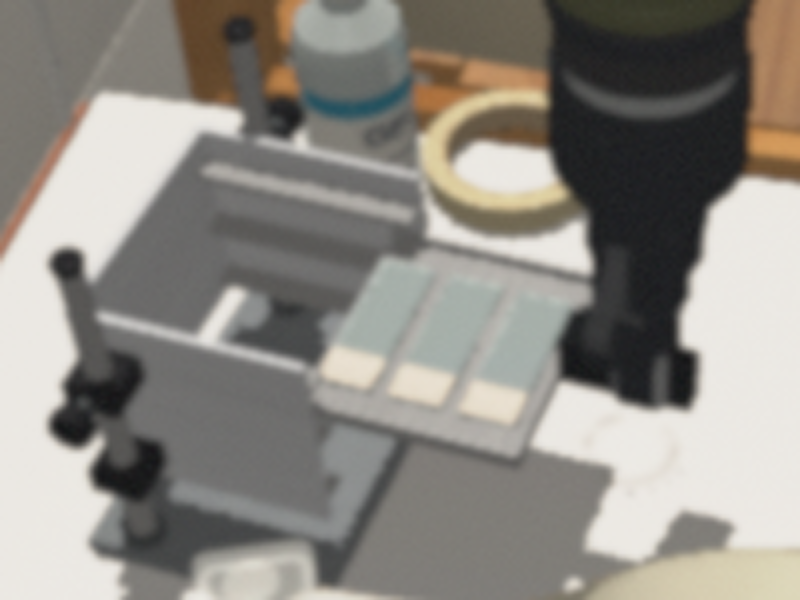

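>>> move_arm([
  [-0.004,0,0,0,0,0,0.005],
  [-0.004,0,0,0,0,0,0.005],
  [-0.004,0,0,0,0,0,0.005],
  [-0.004,0,0,0,0,0,0.005],
  [-0.004,0,0,0,0,0,0.005],
])

```text
time_s: 16.65
ee_pos: [0.4841, 0.1362, 0.1013]
eef_rot: [-180.0, 0.0, -156.8]
ft_force: [-0.3, -0.3, -2.8]
width: 0.147
```

>>> move_arm([
  [-0.005,0,0,0,0,0,0.005],
  [-0.005,0,0,0,0,0,0.005],
  [-0.005,0,0,0,0,0,0.005],
  [-0.005,0,0,0,0,0,0.005],
  [-0.005,0,0,0,0,0,0.005],
])

```text
time_s: 17.15
ee_pos: [0.5071, 0.1461, 0.1013]
eef_rot: [180.0, -0.0, -156.8]
ft_force: [0.3, -0.2, -2.6]
width: 0.149
```

```bash
python3 look.py 15
```

```text
17.15 [0.5071 0.1461 0.1013] [ 179.9993   -0.0046 -156.8409] [ 0.2606 -0.2034 -2.6068] [-0.0922  0.1837  0.0389] 0.14948194994301825
TCP a (rel mouth) -0.08132134170700796 l 8.331261327907504e-05 tray yaw err -359.9409097690088
```

View pics/s15c.png

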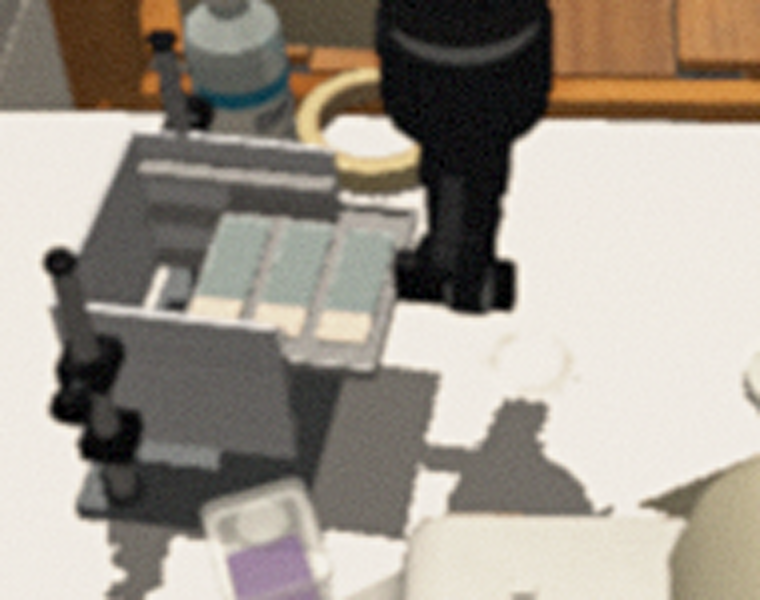

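View pics/t15c.png

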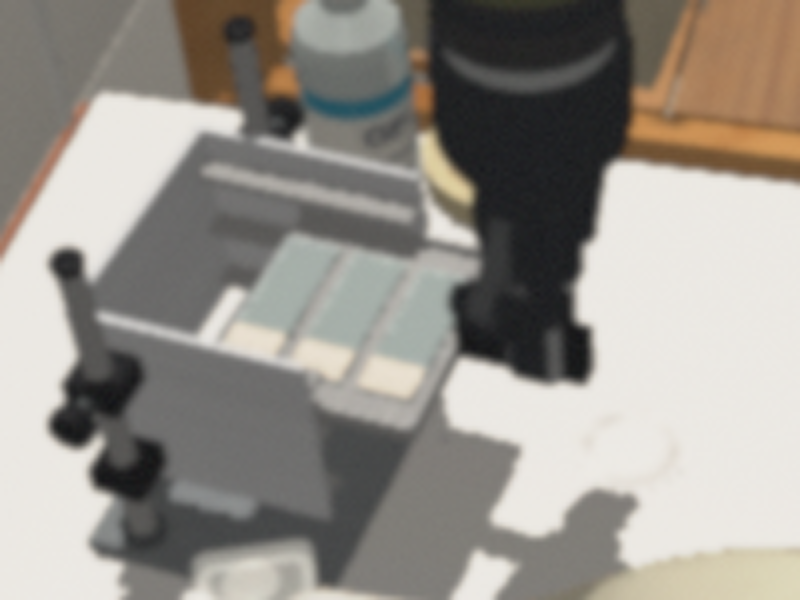

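Going in freely. Continue to about 5 mm short of home, then lower onto the runners.

>>> move_arm([
  [-0.005,0,0,0,0,0,0.005],
  [-0.005,0,0,0,0,0,0.005],
  [-0.005,0,0,0,0,0,0.005],
  [-0.005,0,0,0,0,0,0.005],
  [-0.005,0,0,0,0,0,0.005],
  [-0.005,0,0,0,0,0,0.005],
  [-0.005,0,0,0,0,0,0.005],
  [-0.005,0,0,0,0,0,0.005],
  [-0.002,0,0,0,0,0,0.005],
])

```text
time_s: 18.15
ee_pos: [0.5461, 0.1627, 0.1013]
eef_rot: [-180.0, 0.0, -156.8]
ft_force: [0.5, 0.6, -2.3]
width: 0.147
```

>>> move_arm([
  [0,0,0.002,0,0,0,0.005],
  [0,0,0.002,0,0,0,0.005],
  [0,0,0,0,0,0,0.005],
])

```text
time_s: 18.45
ee_pos: [0.5446, 0.1622, 0.0968]
eef_rot: [180.0, -0.1, -156.8]
ft_force: [0.0, 0.3, -3.5]
width: 0.148
```

>>> move_arm([
  [0,0,0.0015,0,0,0,0.005],
  [0,0,0,0,0,0,0.005],
])

```text
time_s: 18.65
ee_pos: [0.545, 0.1623, 0.0956]
eef_rot: [180.0, -0.0, -156.8]
ft_force: [0.2, 0.1, -2.8]
width: 0.144
```

>>> move_arm([
  [0,0,0.0015,0,0,0,0.005],
  [0,0,0,0,0,0,0.005],
])

```text
time_s: 18.85
ee_pos: [0.5452, 0.1624, 0.0942]
eef_rot: [180.0, -0.0, -156.8]
ft_force: [0.0, -0.5, -2.2]
width: 0.145
```

>>> move_arm([
  [0,0,0.0015,0,0,0,0.005],
  [0,0,0,0,0,0,0.005],
])

```text
time_s: 19.05
ee_pos: [0.5452, 0.1624, 0.0926]
eef_rot: [180.0, -0.0, -156.8]
ft_force: [-0.5, -0.2, -3.0]
width: 0.146
```

>>> move_arm([
  [0,0,0.0015,0,0,0,0.005],
  [0,0,0,0,0,0,0.005],
])

```text
time_s: 19.25
ee_pos: [0.5451, 0.1624, 0.0911]
eef_rot: [180.0, -0.0, -156.8]
ft_force: [0.8, 0.7, -2.2]
width: 0.144
```

>>> move_arm([
  [0,0,0.0015,0,0,0,0.005],
  [0,0,0,0,0,0,0.005],
])

```text
time_s: 19.45
ee_pos: [0.5454, 0.1624, 0.0904]
eef_rot: [-180.0, 0.0, -156.8]
ft_force: [-1.2, -0.5, 1.7]
width: 0.144
```

>>> move_arm([
  [0,0,0.0015,0,0,0,0.005],
  [0,0,0,0,0,0,0.005],
])

```text
time_s: 19.65
ee_pos: [0.5453, 0.1624, 0.0902]
eef_rot: [-180.0, 0.1, -156.8]
ft_force: [-5.4, -1.1, 10.8]
width: 0.149
```

>>> move_arm([
  [-0.002,0,-0.001,0,0,0,0.005],
  [-0.002,0,0,0,0,0,0.005],
  [0,0,0,0,0,0,0.005],
])

```text
time_s: 19.95
ee_pos: [0.5476, 0.1633, 0.0904]
eef_rot: [-180.0, -0.1, -156.9]
ft_force: [-6.2, -2.8, 8.8]
width: 0.148
```

>>> move_arm([
  [-0.0015,0,0,0,0,0,0.005],
  [-0.001,0,0,0,0,0,0.005],
  [0,0,0,0,0,0,0.005],
])

```text
time_s: 20.25
ee_pos: [0.5494, 0.1641, 0.0904]
eef_rot: [-180.0, -0.2, -156.9]
ft_force: [-7.4, -3.3, 10.7]
width: 0.15
```

```bash
python3 look.py 16
```

```text
20.25 [0.5494 0.1641 0.0904] [-179.9883   -0.1702 -156.8524] [-7.3945 -3.2762 10.7475] [-0.4987  1.3122 -0.0191] 0.14950820635776732
TCP a (rel mouth) -0.03535110373808555 l 6.583608112963686e-05 tray yaw err -359.9523966651973
```

View pics/s16c.png

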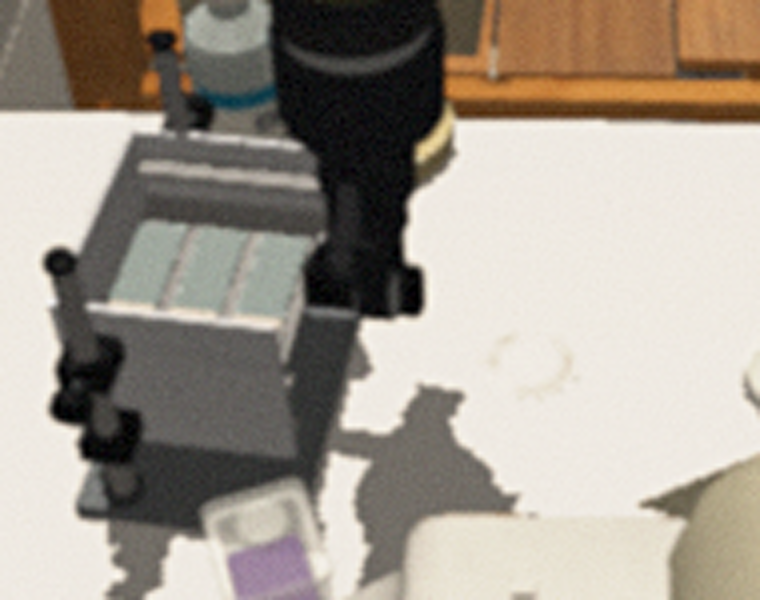

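View pics/t16c.png

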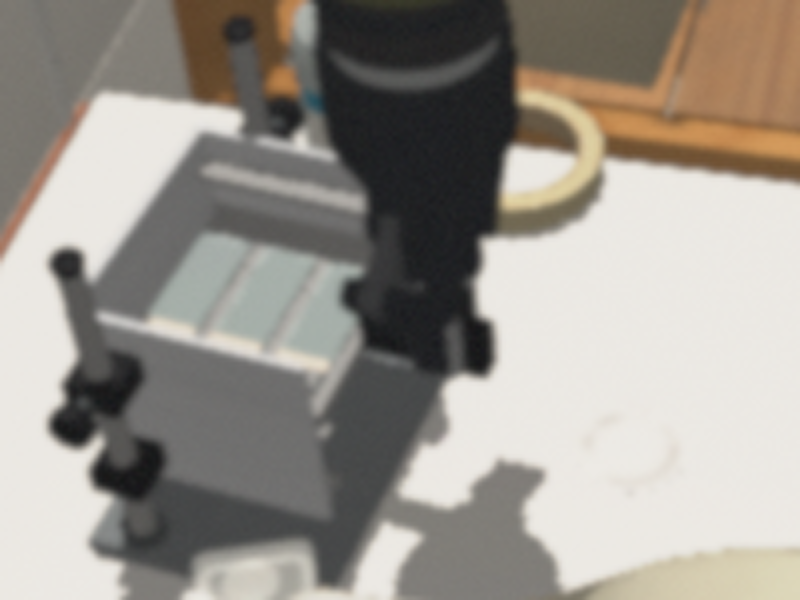

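>>> move_arm([
  [-0.001,0,-0.001,0,0,0,0.005],
  [-0.001,0,0,0,0,0,0.005],
  [0,0,0,0,0,0,0.005],
])

```text
time_s: 20.65
ee_pos: [0.5497, 0.1645, 0.0905]
eef_rot: [180.0, -0.3, -156.9]
ft_force: [-9.9, -3.9, 7.0]
width: 0.146
```

>>> move_arm([
  [-0.001,0,0,0,0,0,0.005],
  [-0.001,0,0,0,0,0,0.005],
  [0,0,0,0,0,0,0.005],
])

```text
time_s: 20.95
ee_pos: [0.5497, 0.1645, 0.0905]
eef_rot: [180.0, -0.5, -156.9]
ft_force: [-13.3, -5.0, 10.6]
width: 0.147
```

>>> move_arm([
  [-0.001,0,0,0,0,0,0.005],
  [-0.001,0,0,0,0,0,0.005],
  [0,0,0,0,0,0,0.005],
])

```text
time_s: 21.25
ee_pos: [0.5497, 0.1645, 0.0905]
eef_rot: [180.0, -0.7, -156.9]
ft_force: [-16.4, -6.7, 14.9]
width: 0.148
```

>>> move_arm([
  [0.002,0,0,0,0,0,0.005],
  [0.002,0,-0.0005,0,0,0,0.005],
  [0,0,0,0,0,0,0.005],
])

```text
time_s: 21.55
ee_pos: [0.5497, 0.1646, 0.0905]
eef_rot: [180.0, -0.3, -156.9]
ft_force: [-8.5, -2.3, 3.5]
width: 0.149
```

```bash
python3 look.py 17
```

```text
21.55 [0.5497 0.1646 0.0905] [ 179.9734   -0.3308 -156.8671] [-8.5002 -2.2875  3.5287] [-0.445   1.2199 -0.1201] 0.1485630617949216
TCP a (rel mouth) -0.03482905010488528 l 0.0003601389377532504 tray yaw err -359.96705449860633
```

View pics/t17c.png

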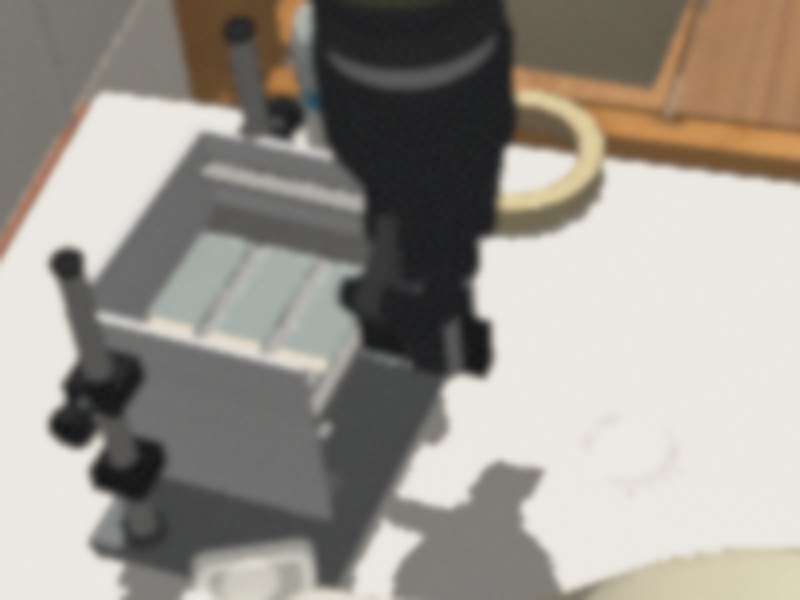

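>>> move_arm([
  [0,0,0,0,0,0,0.02],
  [0,0,0,0,0,0,0.03],
  [0,0,0,0,0,0,0.045],
  [0,0,0,0,0,0,0.045],
  [0,0,0,0,0,0,0.045],
], force=20)

```text
time_s: 22.15
ee_pos: [0.5535, 0.1659, 0.0909]
eef_rot: [-180.0, 0.0, -156.8]
ft_force: [-1.0, -0.3, 0.6]
width: 0.526
```

>>> move_arm([
  [0,0,-0.03,0,0,0,0.045],
  [0,0,-0.04,0,0,0,0.045],
  [0,0,-0.04,0,0,0,0.045],
  [0,0,-0.02,0,0,0,0.045],
  [0.04,0,0,0,0,0,0.045],
  [0.04,0,0,0,0,0,0.045],
  [0,0,0,0,0,0,0.045],
])

```text
time_s: 22.85
ee_pos: [0.4733, 0.1321, 0.2201]
eef_rot: [180.0, -0.4, -156.9]
ft_force: [-0.1, 0.6, 0.4]
width: 0.525
```

```bash
python3 look.py 18; python3 w.py w18
```

```text
22.85 [0.4733 0.1321 0.2201] [ 179.9613   -0.3963 -156.869 ] [-0.0504  0.5526  0.4063] [ 0.0104  0.0005 -0.0038] 0.5245291150678989
TCP a (rel mouth) -0.11780400465221227 l 0.0004940349899109944 tray yaw err -359.96901373638235
[0.4791 0.1341 0.2211] [-179.9976    0.0443 -156.8512] 22.95 [ 15.6348  12.4475 -12.7818  64.7264   0.0034  -7.5141] [1.175  0.519  0.4948] 0.5215115813146209
```

View pics/s18c.png

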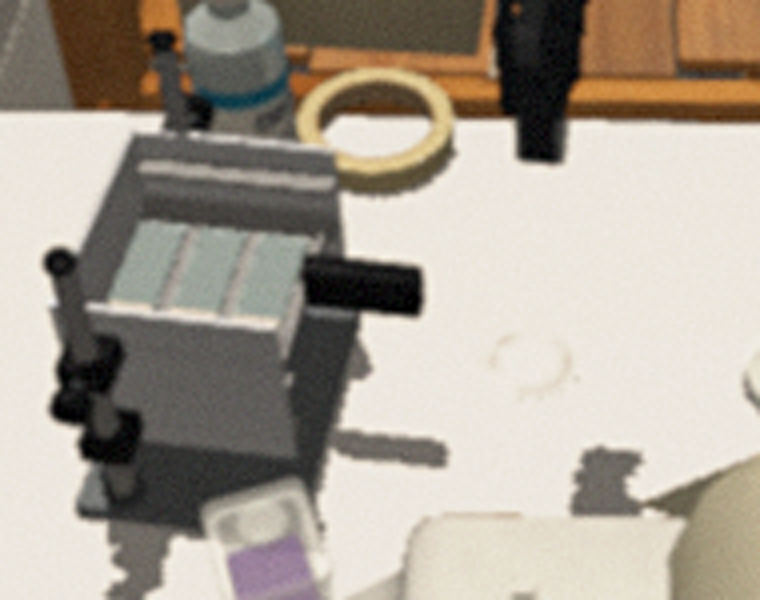

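View pics/t18c.png

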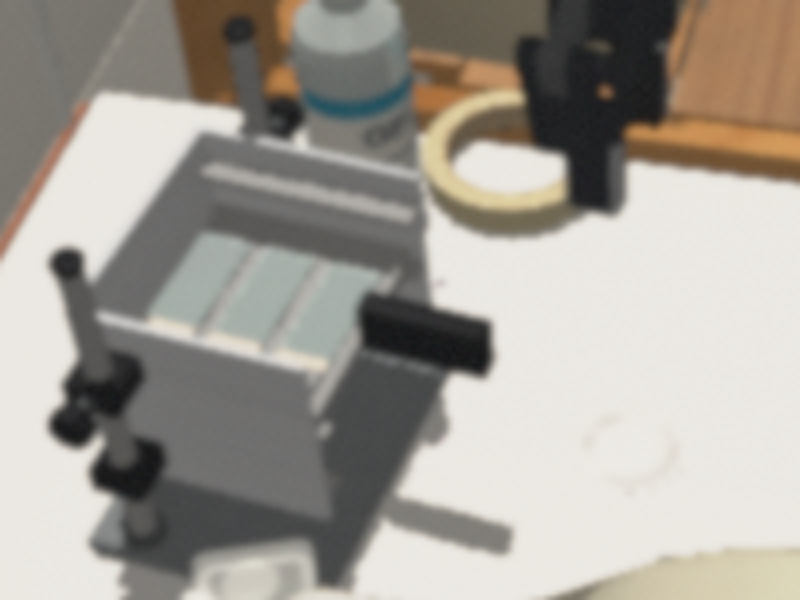

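>>> move_arm([
  [0,0,-0.03,0,0,0.149,0.045],
  [0,0,-0.02,0,0,0.149,0.045],
  [0,0,0,0,0,0.149,0.045],
  [0,0,0,0,0,0.149,0.045],
  [0,0,0,0,0,0.149,0.045],
  [0,0,0,0,0,0.149,0.045],
  [0,0,0,0,0,0.149,0.045],
  [0,0,0,0,0,0.149,0.045],
  [0,0,0,0,0,0.149,0.045],
  [0,0,0,0,0,0.149,0.045],
])

```text
time_s: 24.0
ee_pos: [0.4814, 0.135, 0.2709]
eef_rot: [179.9, 0.0, 117.5]
ft_force: [0.5, -0.0, -0.4]
width: 0.528
```

>>> move_arm([
  [0,0.03,0,0,0,0.08,0.045],
  [0,0.03,0,0,0,0,0.045],
  [0,0.03,0,0,0,0,0.045],
  [0,0,0,0,0,0,0.045],
  [0,0,0,0,0,0,0.045],
])

```text
time_s: 24.5
ee_pos: [0.5625, 0.1725, 0.27]
eef_rot: [-180.0, -0.0, 113.2]
ft_force: [0.2, 0.5, -0.8]
width: 0.529
```

```bash
python3 w.py w19
python3 - <<'E'
from h import *
im=cv2.imread("pics/w19.png");cv2.imwrite("pics/w19a.png",cv2.resize(im[60:260,270:470],None,fx=3.9,fy=3,interpolation=cv2.INTER_CUBIC))
E
```

```text
[0.5625 0.1725 0.27  ] [-179.9703   -0.0026  113.226 ] 24.5 [17.0491 20.6289  6.1577 75.5585 -0.0006 83.8231] [ 0.1933  0.4584 -0.7829] 0.5292662862124808
```

View pics/w19.png

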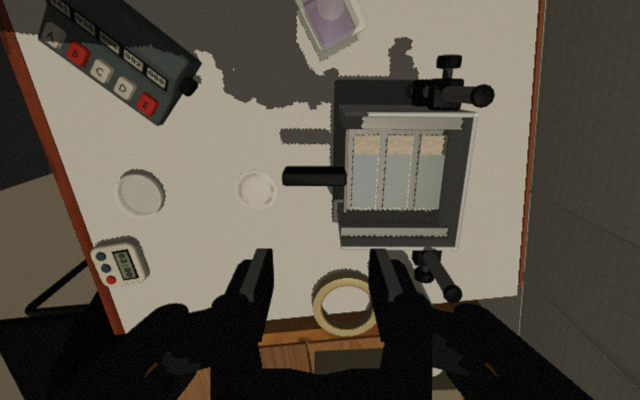

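View pics/w19a.png

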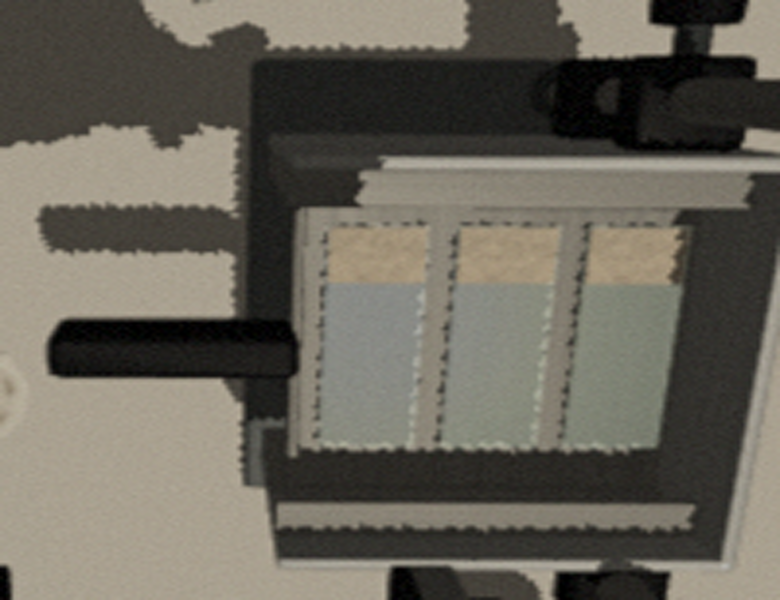

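Run:
```python
from w import *
W,_=load("w19")
y=np.radians(23.1);A=np.array([np.cos(y),np.sin(y),0]);L=np.array([-A[1],A[0],0]);m=np.array([.5819,.1779,0])
f=lambda n,u,v,z:print(n,((onz(W,u,v,z)-m)@A).round(4),((onz(W,u,v,z)-m)@L).round(4))
c=lambda u,v:(270+u/3.9,60+v/3)
for zm in (.084,.087):
    f("front lip L",*c(299,208),zm+.009);f("front lip R",*c(291,455),zm+.009);f("handle end",*c(50,335),zm+.03);f("handle end",*c(52,370),zm+.03)
    f("RF",*c(279,563),zm+.05);f("RB",*c(728,563),zm+.05);f("LB",470+5.5,115,zm+.05);f("LF?",*c(272,165),zm+.05);f("upper runner front R",*c(278,510),zm+.034)
    f("slides back edge L",*c(687,226),zm+.006);f("slide back R",*c(660,445),zm+.006)
print("jar lid corner",)
c2=lambda u,v:f("jar",u,v,0)
c2(317,62);c2(355,35)
```

```text
front lip L 0.004 0.0431
front lip R 0.0041 -0.0398
handle end -0.055 0.0073
handle end -0.0549 -0.0038
RF -0.001 -0.0595
RB 0.105 -0.0592
LB 0.1048 0.06
LF? -0.005 0.0597
upper runner front R -0.0005 -0.049
slides back edge L 0.0993 0.0372
slide back R 0.1011 -0.0371
front lip L 0.0038 0.0434
front lip R 0.0039 -0.0387
handle end -0.0546 0.0081
handle end -0.0545 -0.0029
RF -0.0012 -0.058
RB 0.1037 -0.0577
LB 0.1035 0.0602
LF? -0.0051 0.06
upper runner front R -0.0007 -0.0476
slides back edge L 0.0982 0.0377
slide back R 0.1 -0.036
jar lid corner
jar -0.0249 0.1072
jar 0.0175 0.1353
```

Run:
```python
from h import *
s=ctrl.sense();print(s["time_s"],s["ft_force"],s["joint_vel"].round(2))
print(ctrl.close_job())
```

```text
24.55 [ 0.5573 -0.1489  0.0903] [-0.19 -1.59 -1.35  0.16 -0.07  0.12]
the job is handed in; nothing more can be done
None
```

The jar is set aside, the tray is fully home on the middle runners and released, and the job was handed in at 24.6 s of the 59 s allowed.

- **Jar:** I gripped it by its body and set it down upright on the table to the left of the rack. Its nearest foot corner is about 107 mm from the middle line, and the strip ends at 90 mm.
- **Tray:** I lifted it by the fin and slid it into the middle slot, handle outwards. I then lowered it until it touched the runners, pushed it until it met the back plate at about 18 N, and let go.
- **Last checks:**
  - The wrist view from above puts the tray's front edge about 4 mm inside the mouth and the handle end 55 mm outside. That agrees with the tray being home to within about 1 mm.
  - The side view shows the tray resting at the middle runner.
  - The gripper was clear, with force readings near zero.
  - I did not go near the dish or timer, and they look unmoved; I did not measure them.
- **Where measurements disagreed:**
  - The fixed cameras and the wrist camera differed by about 7 mm sideways on where the mouth is. I used the wrist camera's value, and the tray went in freely.
  - The height estimates for the middle runners ranged from 77 to 92 mm. Contact came at about 84 mm.

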